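# Refill the nut dispenser and hold its sprung gate open

## Task

Tip all four hazelnuts from the wider steel bowl into the funnel of the dispenser while its gate is shut, and set the empty bowl down upright on the counter. Then take the dispenser's black knob, pull the sprung gate out until its green band shows in front of the frame's front edge but no red does, and finish while still holding it there, with all four nuts dropped into the small steel bowl below. Leave the tomato, the onion and the yellow lid alone.

Things in the scene. Friction and masses are not known exactly. Their poses are not given: they have to be found in the camera images.
- dispenser: Fixed nut dispenser: white frame 140 long (x), 124 wide, 62 tall, with a steel funnel through its deck. Origin on the counter on the funnel's upright axis; -x is its front, where the gate slides out; the frame's front edge is at x = -60 mm, its rear (shut gate) at +102. Funnel: mouth 134 outside diameter, rim 123 above the counter, narrowing to a throat 52 wide, lower edge 55 above the counter.
- hopper (a point): On the funnel's axis at the throat's lower edge, 55 above the counter; axes as the dispenser's. Nuts lying on the shut gate have origins about 5 above it or higher, up to the mouth at +68. Behind the dispenser stands a tiled wall, the world plane 0.866 x + 0.5 y = 0.84 m; keep the wrist off it.
- gate (a joint): Pull-out of the gate (m) along the dispenser's -x; 0 = shut, where its spring returns it; stop at 0.085. Pull about 3 N at 0, 8 N at 0.056. A grey plate whose port, 52 long, lies just under the throat at 0.056. On its top, under the deck and funnel when shut, a green band 12 wide starts to show at the frame's front edge at 0.050; from 0.062 red shows behind it.
- gate_knob (a point): Grip point on the gate's upright black knob at the front of the gate: a post 14 in diameter, reaching from 54 to 106 above the counter with a cap 18 in diameter from 100 up. The point is on its axis, 85 above the counter, and moves with the gate; 110 in front of the funnel's axis when shut; axes as the dispenser's.
- small_katori: Small steel bowl, 73 in diameter, 36 tall, standing loose on the counter inside the frame under the throat; catches the nuts. Origin at its underside's centre.
- steel_katori: Wider steel bowl, 90 in diameter at the rim, 36 tall, base 50 across, straight walls sloping at about 60 degrees, 3 thick, holding the four nuts at the start; 90 g. Origin at its underside's centre, z up out of the mouth. Grip its rim with one finger inside and one outside.
- nut_1: Brown hazelnut, 16 in diameter, 17 long, rolls like a ball; origin at its centre; starts in the wider bowl. 10 g.
- nut_2: Brown hazelnut, 16 in diameter, 17 long, rolls like a ball; origin at its centre; starts in the wider bowl. 10 g.
- nut_3: Brown hazelnut, 16 in diameter, 17 long, rolls like a ball; origin at its centre; starts in the wider bowl. 10 g.
- nut_4: Brown hazelnut, 16 in diameter, 17 long, rolls like a ball; origin at its centre; starts in the wider bowl. 10 g.
- tomato: Tomato, 48 wide, 57 tall, bystander; origin under its centre.
- onion: Red onion, 53 wide, 57 tall, bystander; origin under its centre.
- yellow_lid: Yellow lid lying on the counter, 62 in diameter, 13 tall, bystander; origin under its centre.

How it is judged (in metres and radians):
On the way, in this order (a step that is already met when the one before it is completed fails the run):
1. all four nuts lie in the funnel with the gate shut (horizontal distance between each of nut_1, nut_2, nut_3, nut_4 and hopper below 0.065 m and z of nut_1 in the frame of hopper between -0.004 and 0.065 m and z of nut_2 in the frame of hopper between -0.004 and 0.065 m and z of nut_3 in the frame of hopper between -0.004 and 0.065 m and z of nut_4 in the frame of hopper between -0.004 and 0.065 m and value of joint gate below 0.006 m), for 0.2 s.
2. the wider bowl stands upright on the counter, let go (height (world z) of steel_katori between -0.01 and 0.008 m and angle between steel_katori's own z axis and vertical below 0.15 rad and contact force between the fingers and steel_katori below 0.1 N and value of joint gate below 0.03 m), for 0.2 s.
3. the gate is held out with green showing and no red (value of joint gate between 0.049 and 0.064 m and contact force between the fingers and gate above 2 N), for 0.3 s.
At the end, for the whole second after the job is handed in: The gripper still holds the gate, at rest, 49 to 64 mm out (green showing, no red); all four nuts lie in the small bowl, which stands upright under the funnel; the wider bowl stands upright on the counter, let go; tomato, onion and yellow lid are within 30 mm of where they were (all of step 3 and velocity of joint gate between -0.01 and 0.01 m/s and horizontal distance between each of nut_1, nut_2, nut_3, nut_4 and small_katori below 0.036 m and z of nut_1 in the frame of small_katori between 0.005 and 0.036 m and z of nut_2 in the frame of small_katori between 0.005 and 0.036 m and z of nut_3 in the frame of small_katori between 0.005 and 0.036 m and z of nut_4 in the frame of small_katori between 0.005 and 0.036 m and height (world z) of steel_katori between -0.01 and 0.008 m and angle between each of steel_katori, small_katori's own z axis and vertical below 0.15 rad and contact force between the fingers and steel_katori below 0.1 N and horizontal distance between small_katori and hopper below 0.03 m and distance of each of tomato, onion, yellow_lid from where it was at the start of the episode below 0.03 m); the arm keeps its last pose, push and grip.
It fails at once if the tomato is knocked away (moved more than 30 mm) (distance of tomato from where it was at the start of the episode above 0.03 m).
It fails at once if the onion is knocked away (moved more than 30 mm) (distance of onion from where it was at the start of the episode above 0.03 m).
It fails at once if the yellow lid is knocked away (moved more than 30 mm) (distance of yellow_lid from where it was at the start of the episode above 0.03 m).
It also fails if it takes over 69 s, if anything falls off the work surface, if the arm or the gripper's body presses on something with over 40 N, if the wrist force passes 120 N, or if a joint passes its speed limit or range.

## Robot

A 7-joint arm with a two-finger parallel gripper is mounted at the origin on a cart in front of the work surface, level with it; the furniture and walls round the work are solid. World frame = base frame: x ahead of the robot, y to its left, z up, the work surface at z = 0. Lengths are in mm, angles in rad, forces in N, time in s.
With the tool pointing down it reaches from about 400 to 875 mm from the base axis. Payload 4.4 kg.
Tool frame: the origin (TCP) lies midway between the tips of the shut fingers; the grasp point (between the pads) lies 19 mm behind it; z points along the fingers, y is the line along which they close (so a half turn about z gives the same grasp; the last joint's range is limited). The gripper opens to 85 mm and grips with 20 to 120 N. Pads are 22 mm wide; open, the fingers measure 114 mm over their backs; the gripper's body (76 mm by 85 mm) begins 54 mm behind the grasp point. The pads swing forward as they close: fully open they stand 13 mm farther back than shut.
Start: joints at [-1.327, 0.628, 0.038, 1.517, -0.027, 0.996, -0.02], TCP at [198.14, 619.079, 208.313] pointing down, gripper open.
Joint ranges: [-3.06, 3.06], [-0.37, 2.12], [-1.25, 1.32], [0.18, 2.47], [-1.1, 4.24], [0.23, 1.98], [-2.94, 2.94]. Speed limits (rad/s): [2.57, 2.57, 3.14, 3.14, 3.14, 3.14, 3.14].

## Interface

Orientations are given as [roll, pitch, yaw] about the fixed x, y, z axes, in that order (R = Rz(yaw) Ry(pitch) Rx(roll)).
In Python, from cell import ctrl gives the robot as it stands.
- The arm moves only by the shell command python3 -m handwheel 'ROWS'. ROWS is JSON, a list of rows, each a list of 3 entries, a list of its own where there are three numbers: the turn, a rotation vector about the tool's x, y, z in degrees, then the shift along the tool's x, y, z in m, then the closure, from 0 (fully open) to 1 (shut). A call has 1 to 5 rows; each row shifts and turns the commanded pose from where the row before left it, along the tool's axes as they then stand; what a row does not reach is not made up. A row lasts 1/12 s, in which the tool goes at most 41.7 mm and 7.16 degrees, less where a joint would pass 70% of its speed; a pose out of reach is approached as far as the arm can. A call is refused whole if a number of a shift passes 0.0417 or a number of a turn 7.16, either way. A call with a gripper value outside its range is refused whole. The fingers move at their own pace and stop on an object; the grip force is fixed at half the most. Time passes only in rows, so rows that do not move let the fingers close. It gives the time, the measured TCP pose, the force, the opening and the grip force at its end, in the units of the state.
- ctrl.read_state(): the state, without advancing time (a new reading comes with each control period).
- ctrl.get_image(name): name is "scene" or "side" or "wrist"; returns a dict with "pixels" (400x640x3 uint8, red, green, blue), "fx", "fy", "cx", "cy" (pixels), "pose" (4x4, takes a point from camera to world coordinates); the wrist camera has in their place "T_tool_cam" (4x4, takes a point from camera to tool coordinates, whose origin is the TCP and whose axes are the flange's). Camera axes: x right, y up, looking along -z (the intrinsics and any distortion apply to the point x, -y, -z); pixel columns grow to the right and rows downward; lengths in mm; the calibration is good to about 2 mm. A picture is of the moment at which its call begins: read the wrist's pose just before it. There is no depth.
- ctrl.finish_job(): hands the job in; it is judged then, once.
The state is a dict: "clock": time; "qpos": joint angles; "qd": joint speeds; "tau": joint torques, N m; "eef_pos": TCP position; "tool_rot": TCP orientation; "force": force on the tool from outside, world axes, zero at the start; "torque": the same for the moment, N m; "width": finger opening in mm; "gripper_force": force on a finger pad.
Only numpy, scipy, OpenCV 4.12 (cv2) and the standard library are available. Lean on these libraries where they do the work, as an engineer would, in place of code of your own. Each camera call takes 0.05 s, during which the arm holds its last target. There are 200 camera calls.

## Working session

There is one attempt and no reset: what is moved stays moved. The work goes in short steps, Python scripts to look and compute and a shell command to move; the robot and the scene stay as the last step left them, time stands still between calls to the robot, and variables do not carry over. Pictures are saved under pics/ and viewed, at most 10 in all, crops included, and the job is handed in when it is done.

```bash
ls; mkdir -p pics
python3 - <<'E'
from cell import ctrl
import cv2,pickle
d={}
s=ctrl.read_state();print(s)
for n in("scene","side","wrist"):
    im=ctrl.get_image(n);d[n]=im
    print(n,{k:(v if k!='pixels' else v.shape) for k,v in im.items()})
    cv2.imwrite(f"pics/{n}0.png",im['pixels'][...,::-1])
d['s']=s;pickle.dump(d,open('d0.pkl','wb'))
E
```

```text
pics
{'clock': 0.0, 'qpos': array([-1.32683748,  0.62936123,  0.03842724,  1.51836006, -0.02702044,
        0.99628486, -0.01998982]), 'qd': array([ 0.00062128, -0.00106743, -0.00081372, -0.0001094 ,  0.0015352 ,
       -0.0005193 ,  0.00019752]), 'tau': array([-4.08875536e-06, -5.63388169e+01,  1.22551918e+00, -1.93448693e+01,
        1.08755150e-02,  1.04704639e-02, -6.28192751e-06]), 'eef_pos': array([197.89543272, 618.44768818, 207.38160342]), 'tool_rot': array([-3.13969644e+00, -1.99233816e-07,  2.83184494e+00]), 'force': array([-0.45841953,  0.24949517, -0.49300835]), 'torque': array([-0.01302882, -0.00579657, -0.05270891]), 'gripper_force': 0.0, 'width': 85.45715232536438}
scene {'pixels': (400, 640, 3), 'fx': 504.03565736092236, 'fy': 504.03565736092236, 'cx': 318.9950520305558, 'cy': 197.19552417569005, 'pose': array([[-4.55578767e-01,  6.54299270e-01, -6.03606206e-01,
        -3.11375726e+01],
       [-8.90171441e-01, -3.39826985e-01,  3.03500290e-01,
         4.24014899e+02],
       [-6.54165885e-03,  6.75581294e-01,  7.37256483e-01,
         7.16915890e+02],
       [ 0.00
[... 345 characters left out ...]
7156449e-01,
         7.74084527e+02],
       [-1.42262123e-02,  7.43029384e-01,  6.69107577e-01,
         6.62442181e+02],
       [ 0.00000000e+00,  0.00000000e+00,  0.00000000e+00,
         1.00000000e+00]])}
wrist {'pixels': (400, 640, 3), 'fx': 337.34629436952156, 'fy': 337.34629436952156, 'cx': 322.061102183232, 'cy': 201.89439211664487, 'T_tool_cam': array([[ 5.82458433e-05,  9.48957515e-01,  3.15403917e-01,
         8.10538840e+01],
       [ 9.99999642e-01,  2.10919377e-04, -8.19264876e-04,
        -6.36505862e-01],
       [-8.43972359e-04,  3.15403851e-01, -9.48957164e-01,
        -1.65824904e+02],
       [ 0.00000000e+00,  0.00000000e+00,  0.00000000e+00,
         1.00000000e+00]])}
```

View pics/scene0.png

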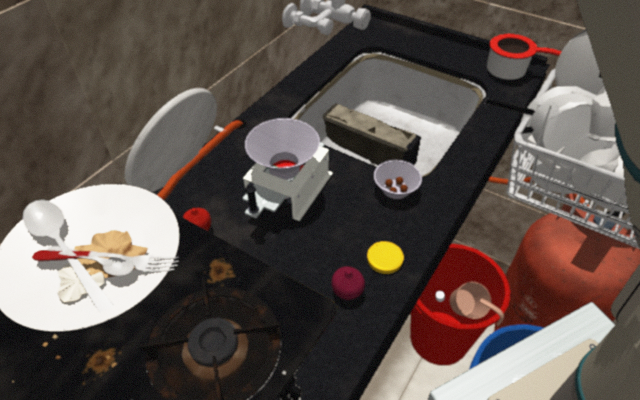

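View pics/side0.png

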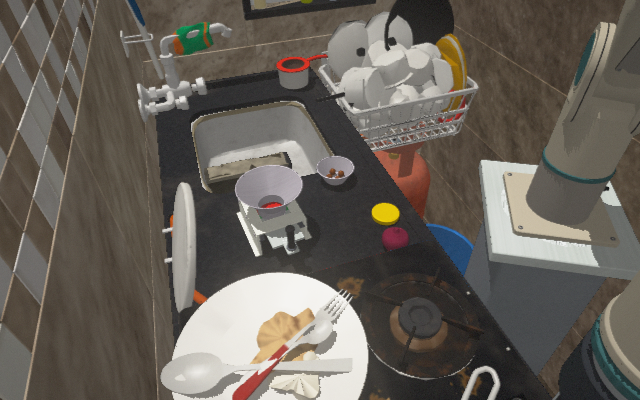

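Scene view: funnel mouth near (283,145), knob (253,198), nut bowl (398,178), tomato (197,217), lid (385,257), onion (348,284). Side view: funnel (269,187), knob (291,238), bowl (335,168). Everything is visible enough to measure.

```bash
cat > h.py <<'E'
import numpy as np,cv2
from scipy.optimize import least_squares
def ray(im,uv,T=None):
    T=im['pose'] if T is None else T
    uv=np.atleast_2d(np.asarray(uv,float))
    d=np.c_[(uv[:,0]-im['cx'])/im['fx'],-(uv[:,1]-im['cy'])/im['fy'],-np.ones(len(uv))]@T[:3,:3].T
    return T[:3,3],d
def plane(im,uv,z,T=None):
    o,d=ray(im,uv,T);return o+d*((z-o[2])/d[:,2])[:,None]
def proj(im,p,T=None):
    T=im['pose'] if T is None else T
    c=(np.atleast_2d(p)-T[:3,3])@T[:3,:3]
    return np.c_[im['cx']-im['fx']*c[:,0]/c[:,2],im['cy']+im['fy']*c[:,1]/c[:,2]]
def blob(mask,seed):
    n,l,st,ce=cv2.connectedComponentsWithStats(mask.astype(np.uint8))
    k=np.argmin(np.where(np.arange(n)==0,1e9,np.hypot(*(ce-seed).T)+1e4*(st[:,4]<30)))
    m=(l==k).astype(np.uint8)
    c=max(cv2.findContours(m,0,1)[0],key=len)[:,0]
    return m,c,ce[k],st[k]
def circ(im,c,z,R,T=None):
    P=plane(im,c,z,T)[:,:2];o=(im['pose'] if T is None else T)[:2,3];x=P.mean(0)
    for _ in range(15):
        v=(x-o)/np.linalg.norm(x-o);s=P[(P-x)@v>-5]
        r=least_squares(lambda q:np.hypot(*(s-q).T)-R,x,loss='soft_l1',f_scale=1.5);x=r.x
    return x,np.median(abs(r.fun)),len(s)
def toolT(s):
    from scipy.spatial.transform import Rotation as Ro
    T=np.eye(4);T[:3,:3]=Ro.from_euler('xyz',s['tool_rot']).as_matrix();T[:3,3]=s['eef_pos'];return T
E
python3 - <<'E'
import pickle;from h import *
d=pickle.load(open('d0.pkl','rb'))
seeds=dict(scene=dict(bowl=(398,180),fun=(283,150),knob=(253,200),lid=(385,257),onion=(348,284),tom=(197,217)),side=dict(bowl=(335,170),fun=(269,188),knob=(291,237),lid=(386,213),onion=(395,238)))
vis=[]
for n in('scene','side'):
    im=d[n];p=im['pixels'].astype(int);r,g,b=p[...,0],p[...,1],p[...,2];h=cv2.cvtColor(im['pixels'],cv2.COLOR_RGB2HSV).astype(int)
    s=seeds[n]
    for nm,z,R in(('bowl',36,45),('fun',123,67)):
        u,v=s[nm];w=70
        m=np.zeros(r.shape,bool);m[v-w//1:v+w,u-w:u+w]=True
        m&=(h[...,2]>110)&(h[...,1]<60)
        # bluish-purple steel vs white frame
        m&=(b-g>5) if nm=='fun' else True
        m_,c,ce,st=blob(m,(u,v));print(n,nm,st,circ(im,c,z,R))
    for nm,mk in(('lid',(r>150)&(g>120)&(b<90)),('onion',(r>70)&(g<50)&(b>20)),('tom',(r>130)&(g<60)&(b<60))):
        if nm in s:
            m_,c,ce,st=blob(mk,s[nm]);print(n,nm,st,ce,plane(im,ce,13 if nm=='lid' else 28)[0])
    u,v=s['knob'];print(n,'knob',plane(im,(u,v-10),106))
a=d['scene']['pixels'][100:240,190:330];b=d['side']['pixels'][150:290,220:360]
cv2.imwrite('pics/c1.png',cv2.resize(np.hstack([a,b]),(800,400),interpolation=2)[...,::-1])
E
```

```text
scene bowl [ 328  110  133   85 4744] (array([659.13552318, -93.00733766]), np.float64(30.84409569101357), 134)
scene fun [ 245  118   75   51 2438] (array([603.32664238, 178.04174262]), np.float64(1.1412083508603388), 99)
scene lid [367 241  37  30 859] [384.92433062 255.75203725] [372.28477114  96.05645741  13.        ]
scene onion [332 266  32  29 700] [347.64428571 280.11285714] [350.40666178 181.98091903  28.        ]
scene tom [184 208  25  17 282] [196.63475177 215.59574468] [594.34074264 356.06340978  28.        ]
scene knob [[534.25255801 262.78768571 106.        ]]
side bowl [ 265  105   90  135 5831] (array([ 691.5339254 , -230.92198195]), np.float64(3.5687085592862857), 52)
side fun [255 165  47  40 732] (array([576.79925707, 182.81145823]), np.float64(10.116917915217353), 144)
side lid [372 203  27  19 424] [385.04481132 212.18632075] [375.13076019  95.04503996  13.        ]
side onion [382 227  27  24 503] [394.56262425 237.74552684] [349.63354767 181.33817731  28.        ]
side knob [[539.24608629 261.81520819 106.        ]]
```

View pics/c1.png

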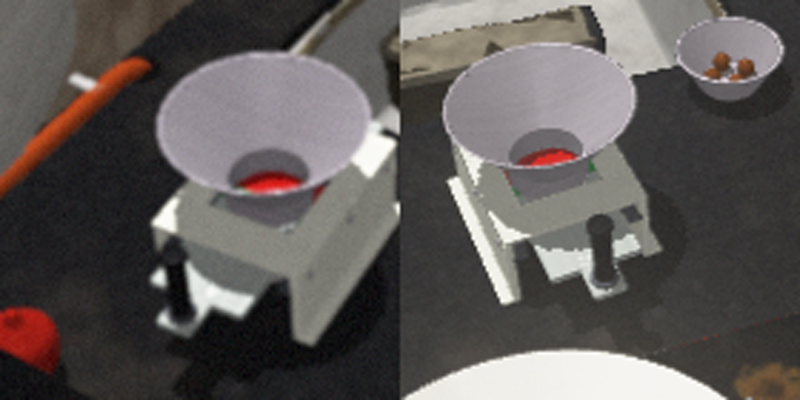

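The crop shows clearly the funnel rims, the knob's cap tops, about scene (250,186) and side (290,228), and the bowl with four nuts. I'll refine with hand-picked rim points.

Run:
```python
import pickle;from h import *
d=pickle.load(open('d0.pkl','rb'))
F=dict(scene=[(245,144.8),(320.2,142.7),(284.5,118.2),(282.8,168.6)],side=[(235,190.3),(302.6,186),(269,165),(269,208.8)])
K=dict(scene=(250.5,185.8),side=(290,227.7))
for n in F:
    im=d[n];P=plane(im,F[n],123)[:,:2];r=least_squares(lambda q:np.hypot(*(P-q).T)-67,P.mean(0))
    print(n,'fun',r.x,r.fun.round(1))
    k=plane(im,K[n],106)[0,:2];v=r.x-k;print('knob',k,np.hypot(*v),np.degrees(np.arctan2(v[1],v[0])))
    h=cv2.cvtColor(im['pixels'],cv2.COLOR_RGB2HSV).astype(int)
    m=np.zeros((400,640),bool)
    u,v,w=(398,180,30) if n=='scene' else (335,170,25)
    m[v-w:v+w,u-w:u+w]=1
    # steel: bright & bluish
    p=im['pixels'].astype(int)
    m&=(h[...,2]>90)&(p[...,2]-p[...,1]>6)
    m_,c,ce,st=blob(m,(u,v));print('bowl',st,circ(im,c,36,45))
    nm=(p[...,0]-p[...,2]>25);nm[:v-w]=0;nm[v+w:]=0;nm[:,:u-w]=0;nm[:,u+w:]=0
    q=np.argwhere(nm)[:,::-1];print('nuts',len(q),plane(im,[q.mean(0)],12))
```

```text
scene fun [603.01082431 176.31215681] [-0.3 -0.3  0.4  0.4]
knob [545.22535967 262.86333767] 104.06856793952122 -56.27114243944546
bowl [373 160  49  35 754] (array([501.74686985,  -9.84640965]), np.float64(3.265950164296733), 129)
nuts 168 [[507.21793798 -15.00535367  12.        ]]
side fun [605.04318559 175.73808991] [-0.6 -0.6 -0.5 -0.4]
knob [540.59932175 263.85696982] 109.16935734404167 -53.82092481895859
bowl [336 171   2   3   4] (array([544.01296277,  -3.7033009 ]), np.float64(nan), 0)
nuts 119 [[513.13935026 -35.31715252  12.        ]]
  return _methods._mean(a, axis=axis, dtype=dtype,
  ret = ret.dtype.type(ret / rcount)
```

Run:
```python
import pickle;from h import *
d=pickle.load(open('d0.pkl','rb'))
B=dict(scene=[(373.5,180),(421.5,180),(397,160.5)],side=[(316.6,168.5),(353.9,167.8),(335.5,156)])
for n in B:
    im=d[n];P=plane(im,B[n],36)[:,:2];r=least_squares(lambda q:np.hypot(*(P-q).T)-45,P.mean(0));print(n,r.x,r.fun)
T=toolT(d['s']);print(T[:3,:3])
```

```text
scene [504.62048872 -11.8099848 ] [1.05096851 1.01468831 0.37649348]
side [505.873031   -14.40773121] [-0.21630074 -0.21457294 -0.0351533 ]
[[-9.52410502e-01  3.04817815e-01 -5.78189455e-04]
 [ 3.04818364e-01  9.52408790e-01 -1.80590982e-03]
 [ 1.99233816e-07 -1.89621024e-03 -9.99998202e-01]]
```

```bash
A='[[[0,0,3.7],[-0.041,-0.0035,0],0.6],[[0,0,3.7],[-0.041,-0.0035,0],0.6],[[0,0,3.7],[-0.041,-0.0035,0],0.6],[[0,0,3.7],[-0.041,-0.0035,0],0.6],[[0,0,3.7],[-0.041,-0.0035,0],0.6]]' ; : "unused"; 
python3 -m handwheel '[[[0,0,3.7],[-0.041,-0.0035,0],0.6],[[0,0,3.7],[-0.041,-0.0035,0],0.6],[[0,0,3.7],[-0.041,-0.0035,0],0.6],[[0,0,3.7],[-0.041,-0.0035,0],0.6],[[0,0,3.7],[-0.041,-0.0035,0],0.6]]'
python3 -m handwheel '[[[0,0,3.7],[-0.041,-0.0035,0],0.6],[[0,0,3.7],[-0.041,-0.0035,0],0.6],[[0,0,3.7],[-0.041,-0.0035,0],0.6],[[0,0,3.7],[-0.041,-0.0035,0],0.6],[[0,0,3.7],[-0.041,-0.0035,0],0.6]]'
```

```text
clock: 0.57
eef_pos: [377.1, 515.5, 208.0]
tool_rot: [-3.142, 0.0, 2.506]
force: [-0.1, 0.5, -0.0]
width: 34.1
gripper_force: 0.0
clock: 0.98
eef_pos: [512.5, 361.5, 208.0]
tool_rot: [3.142, 0.0, 2.183]
force: [0.4, 0.0, -1.1]
width: 34.2
gripper_force: 0.0
```

```bash
python3 -m handwheel '[[[0,0,3.7],[-0.041,-0.0035,0],0.6],[[0,0,3.7],[-0.041,-0.0035,0],0.6],[[0,0,3.7],[-0.041,-0.0035,0],0.6],[[0,0,3.7],[-0.041,-0.0035,0],0.6],[[0,0,3.7],[-0.041,-0.0035,0],0.6]]'
python3 -m handwheel '[[[0,0,3.7],[-0.041,-0.0035,0],0.6],[[0,0,3.7],[-0.041,-0.0035,0],0.6],[[0,0,3.7],[-0.041,-0.0035,0],0.6],[[0,0,3.7],[-0.041,-0.0035,0],0.6],[[0,0,3.0],[-0.03,-0.0035,0],0.6]]'
python3 -m handwheel '[[[0,0,0],[0,0,0],0.65],[[0,0,0],[0,0,0],0.65]]'
python3 - <<'E'
from h import *;from cell import ctrl
import pickle
s=ctrl.read_state();im=ctrl.get_image('wrist');pickle.dump((s,im),open('d1.pkl','wb'))
print(s['eef_pos'],s['tool_rot'],s['qpos'])
cv2.imwrite('pics/w1.png',im['pixels'][...,::-1])
E
```

```text
clock: 1.4
eef_pos: [591.8, 172.6, 208.0]
tool_rot: [3.142, 0.0, 1.86]
force: [-0.2, 0.9, -0.4]
width: 34.1
gripper_force: 0.0
clock: 1.82
eef_pos: [606.7, -23.8, 208.2]
tool_rot: [3.141, 0.002, 1.546]
force: [0.0, -0.1, -0.1]
width: 33.8
gripper_force: 0.0
clock: 1.98
eef_pos: [606.3, -21.7, 208.2]
tool_rot: [-3.141, 0.001, 1.548]
force: [0.1, 0.5, 0.9]
width: 29.7
gripper_force: 0.0
[606.31449929 -21.65144241 208.21088697] [-3.14111239e+00  8.06565438e-04  1.54785041e+00] [-0.24710116  0.59166963  0.38261998  1.65109458 -0.25794295  0.94951497
  0.20480641]
```

View pics/w1.png

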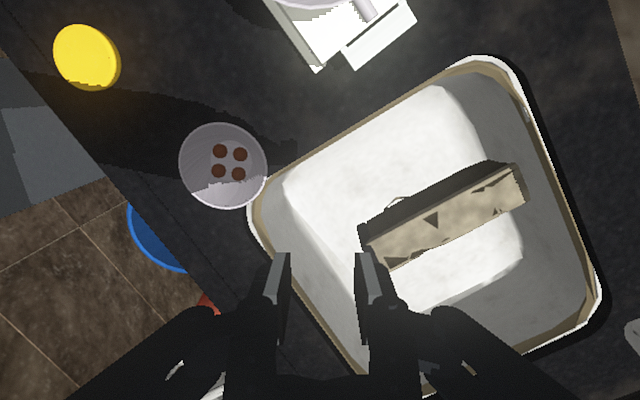

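Wrist view: the bowl's rim spans x 178–267, y 122–209, with four nuts inside. The sink edge is just beyond the bowl at x≈265.

Run:
```python
from h import *;import pickle
s,im=pickle.load(open('d1.pkl','rb'));Tt=toolT(s);T=Tt@im['T_tool_cam']
P=plane(im,[(178.5,163),(267.5,170),(223,122.5),(222,209.5),(190,134),(255,134)],36,T)[:,:2]
r=least_squares(lambda q:np.hypot(*(P-q[:2]).T)-q[2],[*P.mean(0),45]);print(r.x,r.fun.round(1))
b=r.x[:2]
g=np.array([b[0]+35.2+39,b[1],20+70]);print('pre',g)
print('in tool',Tt[:3,:3].T@(g-Tt[:3,3]))
```

```text
[506.16539847 -13.88619525  45.73597844] [ 0.2 -1.3 -0.9  0.3 -0.4  2. ]
pre [580.36539847 -13.88619525  90.        ]
in tool [  7.26317176 -26.0636618  118.21759838]
```

```bash
python3 -m handwheel '[[[0,0,0],[0.0037,-0.013,0.025],0.65],[[0,0,0],[0.0037,-0.013,0.025],0.65]]'
python3 -m handwheel '[[[5.8,0,0],[0,0,0],0.65],[[5.8,0,0],[0,0,0],0.65],[[5.8,0,0],[0,0,0],0.65],[[5.8,0,0],[0,0,0],0.65],[[5.8,0,0],[0,0,0],0.65]]'
python3 -m handwheel '[[[0,0,0],[0,0,0],0.65],[[0,0,0],[0,0,0],0.65]]'
cat > go.py <<'E'
import sys;from h import *;from cell import ctrl
s=ctrl.read_state();T=toolT(s);g=np.array(eval(sys.argv[1]),float)
print('pos',s['eef_pos'].round(1),'z',T[:3,2].round(3),'y',T[:3,1].round(3),'q',s['qpos'].round(2));print('shift m',((T[:3,:3].T@(g-T[:3,3]))/1000).round(4))
E
python3 go.py '[541.4,-13.5,20]'
```

```text
clock: 2.2
eef_pos: [582.5, -8.7, 158.7]
tool_rot: [3.137, -0.001, 1.556]
force: [-1.1, 0.0, -1.3]
width: 29.6
gripper_force: 0.0
clock: 2.62
eef_pos: [581.5, -8.1, 158.8]
tool_rot: [-2.632, -0.002, 1.557]
force: [0.6, 0.4, -0.2]
width: 29.9
gripper_force: 0.0
clock: 2.78
eef_pos: [580.8, -9.0, 155.5]
tool_rot: [-2.633, -0.001, 1.556]
force: [0.0, -0.5, 0.6]
width: 30.2
gripper_force: 0.0
pos [580.8  -9.  155.5] z [-0.487  0.008 -0.873] y [ 0.873 -0.013 -0.487] q [-0.18  0.93  0.35  1.24 -0.23  1.53  0.16]
shift m [-0.0053  0.0317  0.1375]
```

```bash
python3 -m handwheel '[[[0,0,0],[-0.0027,0.016,0.025],0.65],[[0,0,0],[-0.0026,0.0157,0.025],0.65],[[0,0,0],[0,0,0.02],0.65],[[0,0,0],[0,0,0],0.65],[[0,0,0],[0,0,0],0.65]]'
python3 go.py '[541.4,-13.5,20]'
python3 - <<'E'
from h import *;from cell import ctrl
a=ctrl.get_image('wrist')['pixels'];cv2.imwrite('pics/w2.png',a[...,::-1])
E
```

```text
clock: 3.2
eef_pos: [573.9, -15.0, 83.0]
tool_rot: [-2.636, -0.001, 1.553]
force: [-0.4, 0.1, -0.2]
width: 29.8
gripper_force: 0.0
pos [573.9 -15.   83. ] z [-0.484  0.009 -0.875] y [ 0.875 -0.015 -0.484] q [-0.17  0.99  0.34  1.3  -0.25  1.4   0.18]
shift m [0.0009 0.0021 0.0709]
```

View pics/w2.png

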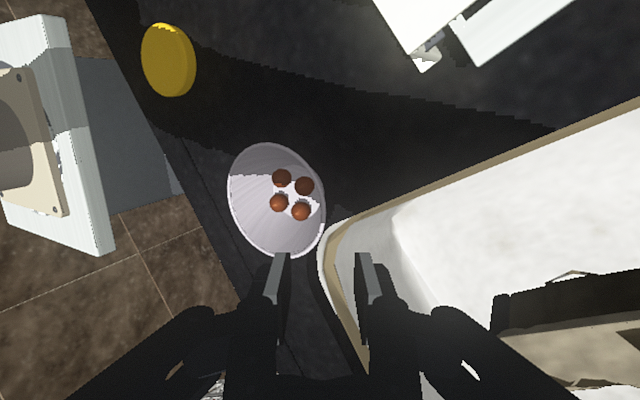

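```bash
python3 -m handwheel '[[[0,0,0],[0.0009,0.0021,0.015],0.72],[[0,0,0],[0,0,0.015],0.72],[[0,0,0],[0,0,0.013],0.72],[[0,0,0],[0,0,0.012],0.72],[[0,0,0],[0,0,0.01],0.72]]'
python3 -m handwheel '[[[0,0,0],[0,0,0],0.72],[[0,0,0],[0,0,0],0.72]]'
python3 go.py '[541.4,-13.5,20]'
python3 - <<'E'
from h import *;from cell import ctrl
a=ctrl.get_image('side')['pixels'][90:240,250:450];b=ctrl.get_image('wrist')['pixels'][100:300,180:447];cv2.imwrite('pics/w3.png',np.hstack([cv2.resize(a,(400,300)),cv2.resize(b,(400,300))])[...,::-1])
E
```

```text
clock: 3.67
eef_pos: [546.3, -14.3, 25.4]
tool_rot: [-2.64, -0.0, 1.553]
force: [0.0, -0.1, -0.1]
width: 23.9
gripper_force: 0.0
clock: 3.83
eef_pos: [545.8, -14.6, 24.9]
tool_rot: [-2.637, -0.0, 1.553]
force: [0.1, 0.4, 0.2]
width: 24.1
gripper_force: 0.0
pos [545.8 -14.6  24.9] z [-0.483  0.009 -0.876] y [ 0.875 -0.016 -0.483] q [-0.18  1.03  0.32  1.42 -0.27  1.25  0.2 ]
shift m [ 0.001  -0.0015  0.0064]
```

View pics/w3.png

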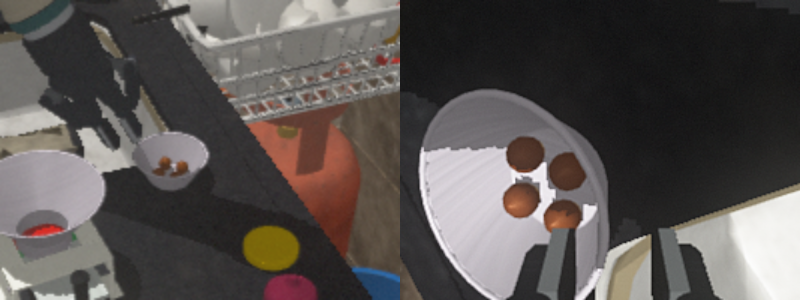

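The wrist crop shows the bowl's rim between the two pads, with the inner finger at about (560,260) clear of the nuts. I'll go a little deeper and close.

```bash
python3 -m handwheel '[[[0,0,0],[0,-0.0015,0.003],0.72],[[0,0,0],[0,0,0],0.8],[[0,0,0],[0,0,0],0.86],[[0,0,0],[0,0,0],0.92],[[0,0,0],[0,0,0],1]]'
python3 -m handwheel '[[[0,0,0],[0,0,0],1],[[0,0,0],[0,0,0],1],[[0,0,0],[0,0,0],1],[[0,0,0],[0,0,0],1]]'
python3 go.py '[541.4,-13.5,80]'
```

```text
clock: 4.35
eef_pos: [542.3, -14.7, 22.0]
tool_rot: [-2.636, -0.0, 1.552]
force: [-0.4, 0.2, -0.4]
width: 0.3
gripper_force: 0.0
clock: 4.68
eef_pos: [542.2, -14.8, 21.9]
tool_rot: [-2.635, 0.0, 1.552]
force: [0.7, -0.1, 0.1]
width: -0.0
gripper_force: 0.0
pos [542.2 -14.8  21.9] z [-0.485  0.009 -0.875] y [ 0.874 -0.016 -0.485] q [-0.18  1.03  0.32  1.43 -0.27  1.24  0.2 ]
shift m [ 0.0012 -0.0288 -0.0504]
```

Run:
```python
from h import *;from cell import ctrl
import pickle
A=ctrl.get_image('side');S=ctrl.read_state();B=ctrl.get_image('wrist');C=ctrl.get_image('scene');pickle.dump((A,S,B,C),open('d2.pkl','wb'))
a=A['pixels'][130:200,290:390];b=B['pixels'][100:300,180:447]
cv2.imwrite('pics/w4.png',np.hstack([cv2.resize(a,(400,300)),cv2.resize(b,(400,300))])[...,::-1])
```

```text
(no output)
```

View pics/w4.png

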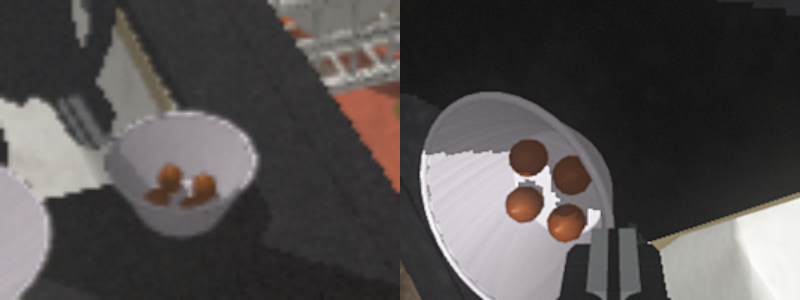

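Run:
```python
from h import *;import pickle
A,S,B,C=pickle.load(open('d2.pkl','rb'))
T=toolT(S);print('tcp px side',proj(A,T[:3,3]),'scene',proj(C,T[:3,3]))
TW=T@B['T_tool_cam'];p=proj(B,T[:3,3],TW);print('wrist',p,'in crop',(p-[180,100])*1.5+[400,0])
P=plane(A,[(316,168.5),(355,166.9),(335,156.1)],36)[:,:2];print(least_squares(lambda q:np.hypot(*(P-q).T)-45,P.mean(0)).x)
t=np.linspace(0,6.28,200)
for im,Tp,nm in((A,None,'side'),(C,None,'scene'),(B,TW,'wrist')):
    v=im['pixels'].copy()
    for R,z in((45,36),(25,0)):
        for q in proj(im,np.c_[505.5+R*np.cos(t),-13.5+R*np.sin(t),0*t+z],Tp):
            cv2.circle(v,tuple(int(k) for k in q.round()),0,(0,255,0),-1)
    q=proj(im,T[:3,3],Tp)[0];cv2.circle(v,tuple(int(k) for k in q.round()),1,(255,0,0),-1)
    if nm=='side':a=v[140:200,300:380]
    if nm=='scene':c=v[140:215,355:455]
    if nm=='wrist':b=v[130:330,180:447]
cv2.imwrite('pics/w5.png',np.hstack([cv2.resize(a,(400,300),interpolation=0),cv2.resize(c,(400,300),interpolation=0)])[...,::-1])
```

```text
tcp px side [[320.52636459 170.08916911]] scene [[387.05152295 169.42240125]]
wrist [[322.51197537 246.62983071]] in crop [[613.76796305 219.94474606]]
[505.10286661 -13.9875125 ]
```

View pics/w5.png

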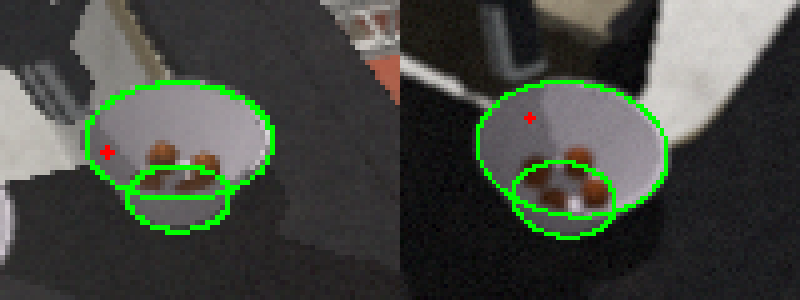

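Run:
```python
from h import *;import pickle
A,S,B,C=pickle.load(open('d2.pkl','rb'))
T=toolT(S)
for t in(0,10,20,30,40,60):
    p=T[:3,3]-t*T[:3,2];print(t,p.round(0),proj(A,p).round(1),((proj(A,p)-[300,140])*5).round(),((proj(C,p)-[355,140])*4+[400,0]).round())
a=A['pixels'][130:190,285:365];c=C['pixels'][130:205,340:440]
cv2.imwrite('pics/w6.png',np.hstack([cv2.resize(a,(400,300),interpolation=2),cv2.resize(c,(400,300),interpolation=2)])[...,::-1])
```

```text
0 [542. -15.  22.] [[320.5 170.1]] [[103. 150.]] [[528. 118.]]
10 [547. -15.  31.] [[318.5 167. ]] [[ 93. 135.]] [[525.  99.]]
20 [552. -15.  39.] [[316.5 163.9]] [[ 82. 120.]] [[521.  80.]]
30 [557. -15.  48.] [[314.4 160.8]] [[ 72. 104.]] [[518.  60.]]
40 [562. -15.  57.] [[312.3 157.6]] [[62. 88.]] [[514.  41.]]
60 [571. -15.  74.] [[308.1 151.2]] [[40. 56.]] [[507.   2.]]
```

```bash
python3 -m handwheel '[[[0,0,0],[0,0,-0.015],1],[[0,0,0],[0,0,-0.02],1],[[0,0,0],[0,0,-0.015],1],[[0,0,0],[0,0,0],1],[[0,0,0],[0,0,0],1]]'
cat > asc.py <<'E'
import sys;from h import *;from cell import ctrl
n=sys.argv[1];r0,r1,c0,c1=map(int,sys.argv[2:6])
s=ctrl.read_state();im=ctrl.get_image(n);T=toolT(s)
print('tcp',s['eef_pos'].round(1),'px',proj(im,T[:3,3],T@im['T_tool_cam'] if n=='wrist' else None).round(1))
g=cv2.cvtColor(im['pixels'],cv2.COLOR_RGB2GRAY)[r0:r1,c0:c1]
print('cols',c0,c1)
for i,r in enumerate(g):print(r0+i,''.join(' .:-=+*#%@'[min(9,v//26)] for v in r))
E
python3 asc.py side 138 180 295 360; python3 asc.py scene 130 200 365 425
```

```text
clock: 5.25
eef_pos: [566.8, -15.2, 65.8]
tool_rot: [-2.637, -0.0, 1.552]
force: [0.4, -0.5, -0.4]
width: 0.4
gripper_force: 0.0
tcp [566.8 -15.2  65.8] px [[310.1 154.3]]
cols 295 360
138 -:----:.....=+++++++++++=---=:...:::.:::::.:...::::.:::..::::..::
139 --:---:......=++++++++====---:.....:::::::::::.:..::::::.:::.::::
140 -=::---:.....=++++++++====---=:...:::::..:.:.::::.:.::....::.:..:
141 :--:-=--:....=++++++++++===---:....:::..:::::::::::....:..:::::::
142 :---:-=-:....=+++++++++====----:...::::::::..::.::::::::::..:::::
143 =:--::---:..:=+++++++++=+===---=:...:.:::::::::::::::::::::.::..:
144 %=:--:-=--::-++++++++++=+====---:...::::::...:..:::::::..:::.::.:
145 %=:---:-=---+++++++++++++====---=:...::::::......::::.:......:::.
146 %#=:--::----+++++++++++++===+=---:....:.:.::.....::::...:.:.:.::.
147 ##%=---:--=++++++++++++++====+=---:...::..::..::::::..:.::::...::
148 #%%%#==-:++++++++++++++++====+=---=:..::::::.::::::::..:.:..::..:
149 #######*+++++++++++++++++====++=--=:....::::.::::..:.::::::::::.:
150 #######**++++++++++++++++====++=--==:...::::.::.:::.:.:::::::::..
151 #
[... 5930 characters left out ...]
     .::------:.....:=*#*=:....:=++*****+=:    ...
190                 .::-----:......-*#*=:....:=+****+=:.     . .
191                  .:------::::..-*#*=:::::=+****=-:.      .. 
192                   .::-------:::-+**+=====+**+=-:.        ...
193                   ..::-----------====++++==--:.            .
194                    .:::--------------=-=--::.              .
195                     .::::------:---:----::..             . .
196                      ..:::------------:::.              .. .
197                        ..:::------:-::...               ....
198                          ...::::::::...                  ...
199                             ........                   .....
```

Run:
```python
from h import *;from cell import ctrl
s=ctrl.read_state();T=toolT(s);o=[]
for n,(r,c) in (('side',(70,250)),('scene',(60,320))):
    im=ctrl.get_image(n);v=im['pixels'].copy()
    for t in(0,20,40):
        q=proj(im,T[:3,3]-t*T[:3,2])[0].round().astype(int);v[q[1],q[0]]=(255,0,0) if t else (0,255,0)
    o.append(cv2.resize(v[r:r+130,c:c+130],(400,400),interpolation=0))
w=ctrl.get_image('wrist')
cv2.imwrite('pics/w7.png',np.hstack(o)[...,::-1])
```

```text
(no output)
```

View pics/w7.png

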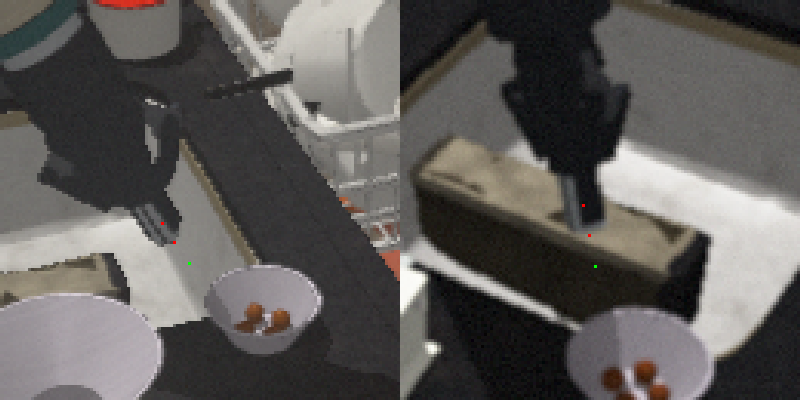

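The view shows the shut fingertips at about 20 mm short of the reported TCP (they end at the first red mark, t=20), so the first grip closed above the rim. The bowl has not moved. I'll go 18 mm deeper.

```bash
python3 -m handwheel '[[[0,0,0],[0.0012,0,0],0.65],[[0,0,0],[0,0,0],0.65],[[0,0,0],[0,0,0],0.68]]'
python3 go.py '[532.5,-13.5,5]'
```

```text
clock: 5.75
eef_pos: [566.2, -13.8, 65.4]
tool_rot: [-2.635, -0.0, 1.553]
force: [0.5, -0.5, 0.0]
width: 27.0
gripper_force: 0.0
pos [566.2 -13.8  65.4] z [-0.485  0.009 -0.874] y [ 0.874 -0.016 -0.485] q [-0.18  1.01  0.33  1.34 -0.26  1.36  0.18]
shift m [-0.0003 -0.0002  0.0692]
```

```bash
python3 -m handwheel '[[[0,0,0],[0,0,0.015],0.68],[[0,0,0],[0,0,0.015],0.68],[[0,0,0],[0,0,0.015],0.68],[[0,0,0],[0,0,0.01],0.68],[[0,0,0],[0,0,0.008],0.68]]'
python3 -m handwheel '[[[0,0,0],[0,0,0.006],0.68],[[0,0,0],[0,0,0],0.68],[[0,0,0],[0,0,0],0.68]]'
python3 go.py '[532.5,-13.5,5]'
python3 asc.py side 150 182 300 360
```

```text
clock: 6.17
eef_pos: [535.1, -13.3, 9.8]
tool_rot: [-2.634, -0.0, 1.552]
force: [0.6, 0.3, -0.3]
width: 27.4
gripper_force: 0.0
clock: 6.42
eef_pos: [533.3, -13.4, 5.4]
tool_rot: [-2.636, 0.0, 1.552]
force: [0.5, -0.3, 0.1]
width: 27.4
gripper_force: 0.0
pos [533.3 -13.4   5.4] z [-0.484  0.009 -0.875] y [ 0.875 -0.016 -0.485] q [-0.18  1.04  0.32  1.46 -0.27  1.2   0.2 ]
shift m [-0.0001 -0.0005  0.0007]
tcp [533.3 -13.4   5.4] px [[324.1 176.1]]
cols 300 360
150 ....=+++-:..............=+=---=:......:.::.:...::..:::.:.:..
151 .....+++++-............:=++=---+-.....::::::::.:..:.::::....
152 .....=+++++-...........=+++=---=:...:::::::..::.....::.::.::
153 .....+++++++-..........=++++=--==-..:..:::::::::::.::...::::
154 ......+++++++-.........===+++---=+-..:::::.::::::..::.::...:
155 ......++++++++-.........=++++=--=+-::-::::.::::::.::.:::..::
156 ......:.=++++++:.:......=++++==+*****#**+-:::..::::.:::.:..:
157 .........=+++++:---:.....=**++==++++++++++**=-::.:..:....:.:
158 .........=+++++:---:.....-==+++++++++++++++++#*=:..:::......
159 ..........=+++++----:.....-=++++++++++++++++++
[... 744 characters left out ...]
--.:+++=--------=++--::::-++=-=--=+********-:..:..
172 ##########==-**+++=-------==+-:::::+##=---:-+*****+#=:.:.:..
173 ##########**##*-..:------=-=+=:::::-**---:::+****+*=:..::...
174 #########*-........:--------:::::::--+-:::::+***==-.........
175 ######-.............:-----::::::-----+-:::::-+*+=:.........:
176 #-...................:-=--:::::::---:::::::--===-..........:
177 +:....................:--==-::::---::::::--===-:.........:..
178 #-.....................:----===---=----====----:..........:.
179 #+:.....................----------==----------:..........:::
180 *#-.....................:--------------------:............:.
181 *#=......................:------------------:.............::
```

The pixel map shows the inner finger inside the rim (cols 317–326 down to row 165) and the outer finger outside it. Closing now.

```bash
python3 -m handwheel '[[[0,0,0],[0,0,0],0.75],[[0,0,0],[0,0,0],0.82],[[0,0,0],[0,0,0],0.88],[[0,0,0],[0,0,0],0.94],[[0,0,0],[0,0,0],1]]'
python3 -m handwheel '[[[0,0,0],[0,0,0],1],[[0,0,0],[0,0,0],1],[[0,0,0],[0,0,0],1]]'
```

```text
clock: 6.88
eef_pos: [532.4, -13.3, 6.1]
tool_rot: [-2.634, -0.0, 1.552]
force: [-1.7, 1.2, 5.0]
width: 1.3
gripper_force: 56.3
clock: 7.13
eef_pos: [532.3, -13.2, 6.2]
tool_rot: [-2.634, -0.0, 1.552]
force: [-0.7, 0.6, 5.1]
width: 0.9
gripper_force: 56.3
```

```bash
python3 -m handwheel '[[[0,0,0],[0,-0.002,-0.0035],1],[[0,0,0],[0,-0.003,-0.006],1],[[0,0,0],[0,-0.005,-0.009],1],[[0,0,0],[0,-0.0065,-0.012],1],[[0,0,0],[0,-0.0085,-0.015],1]]'
python3 -m handwheel '[[[0,0,0],[0,-0.01,-0.018],1],[[0,0,0],[0,-0.01,-0.018],1],[[0,0,0],[0,-0.01,-0.018],1],[[0,0,0],[0,-0.01,-0.018],1],[[0,0,0],[0,-0.01,-0.018],1]]'
python3 -m handwheel '[[[0,0,0],[0,-0.01,-0.018],1],[[0,0,0],[0,-0.006,-0.01],1],[[0,0,0],[0,-0.003,-0.005],1],[[0,0,0],[0,0,0],1],[[0,0,0],[0,0,0],1]]'
python3 go.py '[532,-13.5,215]'
python3 - <<'E'
from h import *;from cell import ctrl
import pickle
S=ctrl.read_state();im=ctrl.get_image('wrist');cv2.imwrite('pics/w8.png',im['pixels'][...,::-1])
p=im['pixels'].astype(int);m=(p[...,0]-p[...,2]>35)&(p[...,0]>60);m[:150]=0
n,l,st,ce=cv2.connectedComponentsWithStats(m.astype(np.uint8));print([(tuple(ce[i].round()),st[i,4]) for i in range(1,n) if st[i,4]>60])
E
```

```text
clock: 7.55
eef_pos: [533.1, -13.4, 58.1]
tool_rot: [-2.635, 0.0, 1.552]
force: [0.1, 0.0, -1.3]
width: 1.2
gripper_force: 55.6
clock: 7.97
eef_pos: [533.3, -13.5, 162.5]
tool_rot: [-2.637, 0.0, 1.552]
force: [-0.1, 0.7, -1.4]
width: 1.2
gripper_force: 55.6
clock: 8.38
eef_pos: [532.2, -13.2, 197.9]
tool_rot: [-2.635, -0.0, 1.553]
force: [0.5, -0.7, -2.1]
width: 1.5
gripper_force: 55.6
pos [532.2 -13.2 197.9] z [-0.485  0.009 -0.874] y [ 0.874 -0.016 -0.485] q [-0.2   0.81  0.37  1.38 -0.21  1.51  0.17]
shift m [-0.0003 -0.0085 -0.0148]
[((np.float64(520.0), np.float64(159.0)), np.int32(113)), ((np.float64(414.0), np.float64(222.0)), np.int32(452)), ((np.float64(30.0), np.float64(245.0)), np.int32(195)), ((np.float64(265.0), np.float64(217.0)), np.int32(192)), ((np.float64(296.0), np.float64(231.0)), np.int32(378)), ((np.float64(261.0), np.float64(252.0)), np.int32(429)), ((np.float64(285.0), np.float64(266.0)), np.int32(180)), ((np.float64(81.0), np.float64(340.0)), np.int32(161))]
```

```bash
python3 -m handwheel '[[[-2,0,0],[0,-0.004,-0.008],1],[[-4,0,0],[0,-0.003,-0.008],1],[[-5,0,0],[0,-0.002,-0.008],1],[[-5,0,0],[0,0,0],1],[[-5,0,0],[0,0,0],1]]'
python3 -m handwheel '[[[-3,0,0],[0,0,0],1],[[0,0,-2],[0.004,0.005,0],1],[[0,0,-3],[0.012,0.012,0],1],[[0,0,-3],[0.02,0.016,0],1],[[0,0,-3],[0.025,0.017,0],1]]'
python3 go.py '[664.5,193.4,210]'
```

```text
clock: 8.85
eef_pos: [535.1, -13.5, 223.3]
tool_rot: [-3.005, 0.0, 1.552]
force: [-0.3, 0.6, -1.4]
width: 1.4
gripper_force: 55.7
clock: 9.27
eef_pos: [581.0, 49.5, 219.1]
tool_rot: [-3.054, -0.016, 1.744]
force: [0.5, -0.4, -0.9]
width: 1.3
gripper_force: 55.7
pos [581.   49.5 219.1] z [-0.089  0.    -0.996] y [ 0.981  0.173 -0.088] q [-0.33  0.59  0.33  1.61 -0.21  1.07  0.24]
shift m [0.1272 0.1077 0.0016]
```

```bash
python3 -m handwheel '[[[0,0,-2.5],[0.026,0.018,0],1],[[0,0,-2.5],[0.026,0.018,0],1],[[0,0,-1.5],[0.024,0.018,0],1],[[0,0,0],[0.016,0.014,0],1],[[0,0,0],[0.008,0.008,0],1]]'
python3 -m handwheel '[[[0,0,0],[0,0,0],1],[[0,0,0],[0,0,0],1]]'
python3 go.py '[664.5,193.4,210]'
```

```text
clock: 9.68
eef_pos: [630.9, 170.6, 213.5]
tool_rot: [-3.056, -0.029, 1.862]
force: [0.4, 0.0, -0.7]
width: 1.3
gripper_force: 55.8
clock: 9.85
eef_pos: [630.4, 164.7, 214.5]
tool_rot: [-3.055, -0.025, 1.857]
force: [-0.3, 0.0, -1.4]
width: 1.4
gripper_force: 55.8
pos [630.4 164.7 214.5] z [-0.09  -0.001 -0.996] y [ 0.955  0.283 -0.086] q [-0.44  0.69  0.28  1.41 -0.22  1.16  0.17]
shift m [0.0178 0.0411 0.0014]
```

```bash
python3 -m handwheel '[[[0,0,0],[0.006,0.012,0],1],[[0,0,0],[0.006,0.013,0],1],[[0,0,0],[0.004,0.01,0],1],[[0,0,0],[0.002,0.006,0],1],[[0,0,0],[0,0,0],1]]'
python3 -m handwheel '[[[-3,0,0],[0,0,0],1],[[-4,0,0],[0,0,0],1],[[-4,0,0],[0,0,0],1],[[-3,0,0],[0,0,0],1],[[0,0,0],[0,0,0],1]]'
python3 go.py '[664.5,193.4,210]'
```

```text
clock: 10.27
eef_pos: [665.3, 193.2, 212.4]
tool_rot: [-3.058, -0.025, 1.855]
force: [0.3, 1.0, -1.8]
width: 1.3
gripper_force: 55.8
clock: 10.68
eef_pos: [661.5, 191.6, 213.0]
tool_rot: [2.983, -0.026, 1.854]
force: [-0.8, -0.7, -2.5]
width: 1.1
gripper_force: 55.8
pos [661.5 191.6 213. ] z [ 0.144  0.069 -0.987] y [0.949 0.272 0.158] q [-0.47  0.61  0.27  1.58 -0.25  0.82  0.18]
shift m [0.0009 0.0029 0.0035]
```

```bash
python3 -m handwheel '[[[-4,0,0],[0,0.002,0.001],1],[[-4,0,0],[0,0.001,0.001],1],[[-4,0,0],[0,0,0],1],[[-4,0,0],[0,0,0],1],[[-4,0,0],[0,0,0],1]]'
python3 -m handwheel '[[[-3,0,0],[0,0,0],1],[[-3,0,0],[0,0,0],1],[[-3,0,0],[0,0,0],1],[[-3,0,0],[0,0,0],1],[[0,0,0],[0,0,0],1]]'
python3 go.py '[664.5,193.4,210]'
```

```text
clock: 11.1
eef_pos: [665.7, 196.9, 210.6]
tool_rot: [2.663, -0.033, 1.861]
force: [-1.9, 1.2, -1.4]
width: 1.4
gripper_force: 55.9
clock: 11.52
eef_pos: [675.1, 204.2, 230.8]
tool_rot: [2.562, -0.044, 1.869]
force: [0.6, -0.4, -0.7]
width: 1.0
gripper_force: 55.9
pos [675.1 204.2 230.8] z [ 0.513  0.196 -0.836] y [0.807 0.223 0.547] q [-0.58  0.5   0.37  1.97 -1.1   0.24  1.01]
shift m [-0.0081 -0.0224  0.0098]
```

```bash
cat > fk.py <<'E'
import numpy as np,itertools,pickle
from scipy.spatial.transform import Rotation as Ro
from scipy.optimize import least_squares
E='zyzyzyz'
def fk(q,sg,o,L,off):
    R=Ro.identity();p=np.array([0,0,L[0]])
    for i,a in enumerate(E):
        R=R*Ro.from_euler(a,sg[i]*q[i]+(o[0] if i==0 else o[1] if i==6 else 0))
        if i==1:p=p+R.apply([off[0],0,L[1]])
        if i==3:p=p+R.apply([off[1],0,L[2]])
    # tool z along last z
        if i==6:p=p+R.apply([off[2],off[3],L[3]])
    return R,p
E
cat > fit.py <<'E'
from fk import *;from h import toolT
from cell import ctrl
d=[pickle.load(open('d0.pkl','rb'))['s'],pickle.load(open('d1.pkl','rb'))[0],pickle.load(open('d2.pkl','rb'))[1],ctrl.read_state()]
Q=[s['qpos'] for s in d];TT=[toolT(s) for s in d]
best=[]
for s in itertools.product((1,-1),repeat=4):
    sg=[s[0],1,s[1],1,s[2],1,s[3]]
    def f(x):
        r=[]
        for q,T in zip(Q,TT):
            R,p=fk(q,sg,x[:2],x[2:6],x[6:10]);r+=[*(300*(R.inv()*Ro.from_matrix(T[:3,:3])).as_rotvec()),*(p-T[:3,3])]
        return r
    for a in(0,2.6,-1.5):
      for b in(0,1.57,3.14,-1.57):
        r=least_squares(f,[a,b,350,400,400,250,0,0,0,0]);best.append((r.cost,sg,r.x))
best.sort(key=lambda t:t[0])
for b in best[:2]:print(b[0],b[1],b[2].round(3))
pickle.dump(best[0][1:],open('fk.pkl','wb'))
E
python3 fit.py
python3 - <<'E'
from h import *;from cell import ctrl
for n,w in(('wrist',(150,400,200,640)),('scene',(110,180,235,330)),('side',(155,220,225,310))):
    p=ctrl.get_image(n)['pixels'].astype(int);m=(p[...,0]-p[...,2]>25)&(p[...,1]-p[...,2]>5)&(p[...,0]>50);k=np.zeros_like(m);k[w[0]:w[1],w[2]:w[3]]=1
    N,l,st,ce=cv2.connectedComponentsWithStats((m&k).astype(np.uint8));print(n,[(tuple(ce[i].round()),st[i,4]) for i in range(1,N) if st[i,4]>6])
E
```

```text
6.326866672449386 [-1, 1, -1, 1, -1, 1, -1] [ -0.      1.571 337.603 568.145 383.255 376.843  -1.52    2.475 -27.796
  -1.847]
6.326866672526192 [-1, 1, -1, 1, -1, 1, -1] [ -0.     -4.713 337.603 568.145 383.255 376.843  -1.52    2.475 -27.796
  -1.847]
wrist [((np.float64(317.0), np.float64(181.0)), np.int32(857)), ((np.float64(509.0), np.float64(253.0)), np.int32(56325)), ((np.float64(327.0), np.float64(164.0)), np.int32(49)), ((np.float64(260.0), np.float64(243.0)), np.int32(2310)), ((np.float64(430.0), np.float64(365.0)), np.int32(110)), ((np.float64(315.0), np.float64(375.0)), np.int32(24))]
scene [((np.float64(297.0), np.float64(116.0)), np.int32(11)), ((np.float64(328.0), np.float64(116.0)), np.int32(9)), ((np.float64(238.0), np.float64(123.0)), np.int32(53))]
side [((np.float64(241.0), np.float64(158.0)), np.int32(17)), ((np.float64(270.0), np.float64(160.0)), np.int32(178)), ((np.float64(232.0), np.float64(172.0)), np.int32(85)), ((np.float64(273.0), np.float64(205.0)), np.int32(20))]
```

```bash
cat > ik.py <<'E'
from fk import *;from cell import ctrl
sg,X=pickle.load(open('fk.pkl','rb'))
F=lambda q:fk(q,sg,X[:2],X[2:6],X[6:10])
lo=np.array([-3.06,-.37,-1.25,.18,-1.1,.23,-2.94])+.06;hi=np.array([3.06,2.12,1.32,2.47,4.24,1.98,2.94])-.06
G=np.array([[0.024,.875,-.485],[1,-.016,.009],[0,-.485,-.875]])  # tool axes at grasp as columns
G=np.linalg.svd(G);G=G[0]@G[2]
C=G.T@np.array([-26.8,-.2,29.8]);B=G.T@np.array([0,0,1.])
def lip(R,p):
    b=R.apply(B);d=np.array([0,0,-1.])+b*b[2];return b,p+R.apply(C)+45*d/np.linalg.norm(d)
def res(q,tilt,zl,q0,w,fun=np.array([604,176.])):
    R,p=F(q);b,l=lip(R,p);h=b[:2]/np.linalg.norm(b[:2])
    L=[p-t*R.apply([0,0,1]) for t in(80,160,260)]
    n=np.array([.866,.5,0])
    return [(np.arccos(b[2])-tilt)*300,*(l[:2]+15*h-fun)*.5,(l[2]-zl)*.5,*[max(0,x@n-750)*.3 for x in L],*[max(0,190-x[2])*.3 for x in L],*(w*(q-q0))]
if __name__=='__main__':
    q0=ctrl.read_state()['qpos'];S=[];rng=np.random.default_rng(0)
    for i in range(60):
        s=np.clip(q0+rng.normal(0,[.4,.3,.5,.4,1.5,.5,1.5]),lo,hi)
        r=least_squares(res,s,bounds=(lo,hi),args=(np.radians(88),150,q0,2.));S.append((r.cost,r.x))
    S.sort(key=lambda t:t[0]);k=[]
    for c,x in S:
        if all(abs(x-y).max()>.2 for y in k):
            k.append(x);R,p=F(x);b,l=lip(R,p);print(round(c,1),x.round(2),'p',p.round(),'z',R.apply([0,0,1]).round(2),'y',R.apply([0,1,0]).round(2),'b',b.round(2),'lip',l.round())
        if len(k)>6:break
E
python3 ik.py
```

```text
5.7 [ 0.34  0.89 -0.24  1.69 -1.04  1.21  1.68] p [635. 215. 214.] z [-0.04  0.92 -0.39] y [0.71 0.3  0.63] b [-0.31 -0.95  0.03] lip [609. 190. 150.]
12.4 [-1.44  1.25  1.26  1.9  -0.12  0.29 -0.77] p [653. 170. 217.] z [ 0.7  -0.56 -0.45] y [0.64 0.2  0.74] b [-0.92  0.39  0.04] lip [618. 170. 150.]
13.7 [-1.37  1.34  0.87  1.8   0.75  0.99  2.12] p [578. 129. 192.] z [ 0.5  -0.86  0.01] y [-0.86 -0.5  -0.09] b [-0.02  1.    0.04] lip [604. 161. 150.]
55.9 [ 0.72  1.09 -1.19  2.41  3.04  0.62 -1.45] p [616. 223. 218.] z [ 0.58  0.66 -0.47] y [-0.08  0.62  0.78] b [-0.47 -0.88  0.04] lip [611. 189. 150.]
```

```bash
cat > path.py <<'E'
from ik import *;from h import toolT
s=ctrl.read_state();T=toolT(s);R0=Ro.from_matrix(T[:3,:3]);p0=T[:3,3]
b,l=lip(R0,p0);print('now',l.round(),np.degrees(np.arccos(b[2])).round())
q=np.array([.34,.89,-.24,1.69,-1.04,1.21,1.68])
r=least_squares(res,q,bounds=(lo,hi),args=(np.radians(88),150,q,2.));R1,p1=F(r.x)
w=(R0.inv()*R1).as_rotvec();print('rotvec deg',np.degrees(w).round(1),'p1',p1.round(1))
N=12
for k in range(N+1):
    R=R0*Ro.from_rotvec(w*k/N);p=p0+(p1-p0)*k/N;b,l=lip(R,p)
    sh=R.inv().apply((p1-p0)/N/1000) 
    print(k,'shift',sh.round(4),'lip',l.round(),'tilt',np.degrees(np.arccos(b[2])).round(),'rad',np.hypot(*(l[:2]-[604,176])).round())
E
python3 path.py
```

```text
now [617. 186. 180.] 62.0
rotvec deg [-2.5 60.6 -9.2] p1 [635.  215.4 214.5]
0 shift [ 0.0017 -0.0031 -0.0005] lip [617. 186. 180.] tilt 62.0 rad 17.0
1 shift [ 0.0018 -0.0031 -0.0003] lip [616. 184. 178.] tilt 63.0 rad 14.0
2 shift [ 0.0019 -0.0031 -0.0002] lip [614. 182. 176.] tilt 64.0 rad 12.0
3 shift [ 0.0019 -0.003  -0.    ] lip [614. 181. 174.] tilt 65.0 rad 11.0
4 shift [ 0.002  -0.003   0.0002] lip [613. 180. 171.] tilt 67.0 rad 10.0
5 shift [ 0.002  -0.003   0.0003] lip [613. 179. 169.] tilt 69.0 rad 9.0
6 shift [ 0.002  -0.003   0.0005] lip [612. 179. 166.] tilt 71.0 rad 9.0
7 shift [ 0.002  -0.0029  0.0006] lip [612. 180. 163.] tilt 73.0 rad 9.0
8 shift [ 0.002  -0.0029  0.0008] lip [612. 181. 161.] tilt 76.0 rad 9.0
9 shift [ 0.0019 -0.0029  0.001 ] lip [611. 183. 158.] tilt 79.0 rad 10.0
10 shift [ 0.0019 -0.0029  0.0011] lip [611. 185. 155.] tilt 82.0 rad 11.0
11 shift [ 0.0018 -0.0029  0.0013] lip [610. 187. 153.] tilt 85.0 rad 13.0
12 shift [ 0.0017 -0.0028  0.0014] lip [609. 190. 150.] tilt 88.0 rad 15.0
```

```bash
python3 -m handwheel '[[[-0.2,3,-0.5],[0.001,-0.003,0],1],[[-0.2,4,-0.7],[0.0015,-0.003,0],1],[[-0.2,4,-0.7],[0.0015,-0.003,0],1],[[-0.2,4,-0.7],[0.0015,-0.003,0],1],[[-0.2,4,-0.7],[0.0015,-0.003,0],1]]'
python3 path.py | head -4; python3 go.py '[635,215,214]'
```

```text
clock: 12.08
eef_pos: [660.9, 207.3, 223.3]
tool_rot: [2.516, -0.274, 2.092]
force: [0.4, 1.0, -3.1]
width: 1.4
gripper_force: 55.8
now [612. 179. 171.] 66.0
rotvec deg [-2.  42.7 -6.1] p1 [635.  215.4 214.5]
0 shift [ 0.0014 -0.0019  0.    ] lip [612. 179. 171.] tilt 66.0 rad 8.0
1 shift [ 0.0014 -0.0019  0.0001] lip [612. 179. 169.] tilt 67.0 rad 8.0
pos [660.9 207.3 223.3] z [ 0.398  0.482 -0.781] y [0.782 0.267 0.564] q [ 0.12  0.55 -0.34  1.96 -1.08  0.31  1.29]
shift m [ 0.0164 -0.0234  0.0007]
```

```bash
python3 -m handwheel '[[[-0.2,4,-0.6],[0.0015,-0.0035,0.0015],1],[[-0.2,4,-0.6],[0.0015,-0.0035,0.0015],1],[[-0.2,4,-0.6],[0.0015,-0.0035,0.0015],1],[[-0.2,4,-0.6],[0.0015,-0.0035,0.0015],1],[[-0.2,4,-0.6],[0.0015,-0.003,0.0015],1]]'
python3 path.py | head -3; python3 go.py '[635,215,208]'
```

```text
clock: 12.5
eef_pos: [646.7, 210.7, 209.7]
tool_rot: [2.391, -0.512, 2.372]
force: [0.6, -0.8, -1.7]
width: 1.2
gripper_force: 55.8
now [609. 180. 152.] 74.0
rotvec deg [-1.1 22.8 -3.3] p1 [635.  215.4 214.5]
0 shift [ 0.001  -0.0004 -0.0002] lip [609. 180. 152.] tilt 74.0 rad 6.0
pos [646.7 210.7 209.7] z [ 0.217  0.739 -0.637] y [0.749 0.293 0.595] q [ 0.38  0.74 -0.5   1.85 -1.02  0.62  1.49]
shift m [ 0.0091 -0.0085  0.0017]
```

```bash
python3 -m handwheel '[[[-0.2,4,-0.6],[0.001,-0.001,0],1],[[-0.2,4,-0.6],[0.001,-0.001,0],1],[[-0.2,4,-0.6],[0.001,-0.001,0],1],[[-0.2,4,-0.6],[0.001,-0.001,0],1],[[-0.2,4,-0.6],[0.001,-0.001,0],1]]'
python3 -m handwheel '[[[0,3,0],[0,0,0],1],[[0,0,0],[0,0,0],1],[[0,0,0],[0,0,0],1]]'
python3 path.py | head -3; python3 go.py '[635,215,208]'
cat > nuts.py <<'E'
from h import *;from cell import ctrl
for n,w in(('scene',(112,175,240,325)),('side',(160,220,230,307))):
    p=ctrl.get_image(n)['pixels'].astype(int);m=(p[...,0]-p[...,2]>25)&(p[...,1]-p[...,2]>8)&(p[...,0]>45)&(p[...,0]<190);k=np.zeros_like(m);k[w[0]:w[1],w[2]:w[3]]=1
    N,l,st,ce=cv2.connectedComponentsWithStats((m&k).astype(np.uint8));print(n,[(tuple(map(int,ce[i].round())),int(st[i,4])) for i in range(1,N) if st[i,4]>4])
E
python3 nuts.py
```

```text
clock: 12.92
eef_pos: [639.8, 211.6, 209.0]
tool_rot: [2.165, -0.701, 2.736]
force: [0.6, 0.1, -1.1]
width: 1.2
gripper_force: 55.8
clock: 13.17
eef_pos: [639.7, 212.5, 208.3]
tool_rot: [2.129, -0.729, 2.79]
force: [-0.2, 0.4, -1.2]
width: 1.4
gripper_force: 55.9
now [613. 187. 144.] 88.0
rotvec deg [-0.2  0.  -0.3] p1 [635.  215.4 214.5]
0 shift [0.0007 0.0001 0.    ] lip [613. 187. 144.] tilt 88.0 rad 15.0
pos [639.7 212.5 208.3] z [-0.04   0.918 -0.395] y [0.712 0.303 0.633] q [ 0.44  0.99 -0.52  1.59 -0.86  1.05  1.5 ]
shift m [ 0.0038 -0.0028  0.0026]
scene [((297, 116), 10), ((241, 122), 11), ((283, 162), 116)]
side [((280, 162), 26), ((232, 169), 67), ((268, 204), 80)]
```

```bash
python3 -m handwheel '[[[0,4,0],[0,0,0],1],[[0,4,0],[0,0,0],1],[[0,0,0],[0,0,0],1],[[0,0,0],[0,0,0],1],[[0,0,0],[0,0,0],1]]'
python3 nuts.py; python3 path.py|head -1
python3 - <<'E'
from h import *;from cell import ctrl
w=ctrl.get_image('wrist')['pixels'];cv2.imwrite('pics/w9.png',w[...,::-1])
a=ctrl.get_image('side')['pixels'][150:225,220:320];c=ctrl.get_image('scene')['pixels'][100:185,235:335]
cv2.imwrite('pics/v10.png',np.hstack([cv2.resize(a,(260,260)),cv2.resize(c,(260,260)),cv2.resize(w,(280,260))])[...,::-1])
E
```

```text
clock: 13.68
eef_pos: [638.6, 214.2, 210.6]
tool_rot: [2.011, -0.793, 2.963]
force: [-0.1, -0.5, -0.6]
width: 1.2
gripper_force: 55.9
scene [((297, 116), 12), ((241, 122), 12), ((283, 162), 116)]
side [((281, 162), 22), ((232, 168), 64), ((269, 204), 82)]
now [615. 192. 145.] 93.0
```

View pics/v10.png

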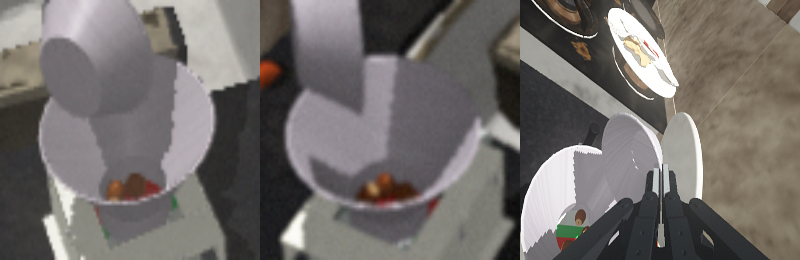

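View 10: the nuts lie in the funnel's throat (side crop ~(135,185), scene crop ~(385,188)), and the wrist picture shows the held bowl empty. Now I'll work out the way back.

```bash
cat > back.py <<'E'
import sys;from ik import *;from h import toolT
s=ctrl.read_state();T=toolT(s);R0=Ro.from_matrix(T[:3,:3]);p0=T[:3,3]
g=np.array(eval(sys.argv[1]),float);N=int(sys.argv[2]);R1=Ro.from_matrix(G)
w=(R0.inv()*R1).as_rotvec();print('pos',p0.round(1),'q',s['qpos'].round(2),'rotvec deg',np.degrees(w).round(1),'per row',np.degrees(w/N).round(2),'up in tool',R0.inv().apply([0,0,1]).round(2))
for k in range(0,N,max(1,N//6)):
    R=R0*Ro.from_rotvec(w*k/N);print(k,'shift',(R.inv().apply((g-p0)/N/1000)).round(4))
E
python3 -m handwheel '[[[0,-5,0],[-0.003,0.005,-0.003],1],[[0,-5,0],[-0.005,0.01,-0.006],1],[[0,-5,0],[-0.008,0.015,-0.008],1],[[0,-5,0],[-0.008,0.015,-0.01],1],[[0,-5,0],[-0.006,0.012,-0.01],1]]'
python3 back.py '[535,-14,190]' 24
```

```text
clock: 14.35
eef_pos: [701.3, 187.9, 244.1]
tool_rot: [2.306, -0.544, 2.494]
force: [0.5, 0.1, -0.9]
width: 1.0
gripper_force: 55.9
pos [701.3 187.9 244.1] q [ 0.39  0.8  -0.45  1.62 -0.89  0.85  1.4 ] rotvec deg [ 54.8 -38.6  49.3] per row [ 2.28 -1.61  2.05] up in tool [ 0.52  0.63 -0.57]
0 shift [-0.0008 -0.0089 -0.0066]
4 shift [-0.0028 -0.0096 -0.0049]
8 shift [-0.0046 -0.0097 -0.003 ]
12 shift [-0.0062 -0.0092 -0.0009]
16 shift [-0.0074 -0.0082  0.0013]
20 shift [-0.0082 -0.0067  0.0034]
```

```bash
python3 -m handwheel '[[[2.3,-1.6,2],[-0.001,-0.009,-0.0066],1],[[2.3,-1.6,2],[-0.001,-0.009,-0.006],1],[[2.3,-1.6,2],[-0.002,-0.0095,-0.006],1],[[2.3,-1.6,2],[-0.002,-0.0095,-0.005],1],[[2.3,-1.6,2],[-0.003,-0.0095,-0.005],1]]'
python3 -m handwheel '[[[2.3,-1.6,2],[-0.003,-0.0095,-0.004],1],[[2.3,-1.6,2],[-0.004,-0.0095,-0.004],1],[[2.3,-1.6,2],[-0.004,-0.0095,-0.003],1],[[2.3,-1.6,2],[-0.005,-0.0095,-0.003],1],[[2.3,-1.6,2],[-0.005,-0.0095,-0.002],1]]'
python3 back.py '[535,-14,190]' 14
```

```text
clock: 14.77
eef_pos: [664.9, 146.6, 232.1]
tool_rot: [2.646, -0.545, 2.235]
force: [-0.5, 0.9, 0.2]
width: 1.0
gripper_force: 55.8
clock: 15.18
eef_pos: [631.8, 105.2, 219.7]
tool_rot: [2.965, -0.471, 1.995]
force: [-0.7, -0.1, -1.7]
width: 1.0
gripper_force: 55.8
pos [631.8 105.2 219.7] q [ 0.11  0.66 -0.07  1.57 -0.53  1.04  0.74] rotvec deg [ 31.8 -22.4  29.4] per row [ 2.27 -1.6   2.1 ] up in tool [ 0.45  0.16 -0.88]
0 shift [-0.0053 -0.0096 -0.0021]
2 shift [-0.0061 -0.0093 -0.001 ]
4 shift [-0.0068 -0.0089  0.0001]
6 shift [-0.0074 -0.0083  0.0012]
8 shift [-0.0079 -0.0076  0.0022]
10 shift [-0.0083 -0.0068  0.0032]
12 shift [-0.0085 -0.0059  0.0042]
```

```bash
python3 -m handwheel '[[[2.3,-1.6,2.1],[-0.0053,-0.0096,-0.002],1],[[2.3,-1.6,2.1],[-0.006,-0.009,-0.0015],1],[[2.3,-1.6,2.1],[-0.006,-0.009,-0.001],1],[[2.3,-1.6,2.1],[-0.0065,-0.009,-0.0005],1],[[2.3,-1.6,2.1],[-0.0068,-0.0089,0],1]]'
python3 -m handwheel '[[[2.3,-1.6,2.1],[-0.007,-0.0085,0.0006],1],[[2.3,-1.6,2.1],[-0.0074,-0.0083,0.001],1],[[2.3,-1.6,2.1],[-0.0077,-0.008,0.0018],1],[[2.3,-1.6,2.1],[-0.008,-0.0075,0.002],1],[[2.3,-1.6,2.1],[-0.008,-0.007,0.003],1]]'
python3 -m handwheel '[[[2.3,-1.6,2.1],[-0.008,-0.007,0.003],1],[[2.3,-1.6,2.1],[-0.0085,-0.006,0.0035],1],[[2.3,-1.6,2.1],[-0.0085,-0.006,0.004],1],[[0,0,0],[0,0,0],1],[[0,0,0],[0,0,0],1]]'
python3 back.py '[535,-14,80]' 6
```

```text
clock: 15.6
eef_pos: [598.1, 63.1, 209.0]
tool_rot: [-3.036, -0.338, 1.791]
force: [-1.1, 0.3, 0.0]
width: 1.0
gripper_force: 55.8
clock: 16.02
eef_pos: [564.0, 20.7, 198.4]
tool_rot: [-2.797, -0.162, 1.639]
force: [-0.5, 0.2, -0.6]
width: 1.2
gripper_force: 55.8
clock: 16.43
eef_pos: [544.0, -4.2, 191.9]
tool_rot: [-2.671, -0.044, 1.572]
force: [0.0, 0.5, -0.6]
width: 1.4
gripper_force: 55.7
pos [544.   -4.2 191.9] q [-0.14  0.79  0.24  1.38 -0.18  1.47  0.15] rotvec deg [ 2.  -1.6  2.3] per row [ 0.34 -0.27  0.39] up in tool [ 0.04 -0.45 -0.89]
0 shift [-0.0024  0.0071  0.0172]
1 shift [-0.0023  0.0072  0.0172]
2 shift [-0.0022  0.0073  0.0172]
3 shift [-0.0021  0.0074  0.0171]
4 shift [-0.0019  0.0075  0.0171]
5 shift [-0.0018  0.0077  0.0171]
```

```bash
python3 -m handwheel '[[[0.4,-0.3,0.5],[-0.0024,0.007,0.017],1],[[0.4,-0.3,0.5],[-0.0024,0.0072,0.017],1],[[0.4,-0.3,0.5],[-0.0022,0.0073,0.017],1],[[0.4,-0.3,0.4],[-0.002,0.0074,0.017],1],[[0.4,-0.3,0.4],[-0.002,0.0075,0.017],1]]'
python3 -m handwheel '[[[0,0,0],[-0.0018,0.0075,0.017],1],[[0,0,0],[0,0.01,0.0175],1],[[0,0,0],[0,0.01,0.0175],1],[[0,0,0],[0,0,0],1],[[0,0,0],[0,0,0],1]]'
python3 back.py '[533,-13.5,8]' 3; python3 asc.py side 150 186 300 360
```

```text
clock: 16.85
eef_pos: [537.0, -13.3, 99.7]
tool_rot: [-2.638, -0.002, 1.548]
force: [0.7, -0.2, -0.4]
width: 1.1
gripper_force: 55.8
clock: 17.27
eef_pos: [534.9, -15.3, 41.0]
tool_rot: [-2.634, -0.001, 1.548]
force: [-0.1, -0.7, -0.6]
width: 1.2
gripper_force: 55.8
pos [534.9 -15.3  41. ] q [-0.13  0.99  0.23  1.45 -0.19  1.24  0.14] rotvec deg [-0.1 -0.1 -0. ] per row [-0.02 -0.03 -0.02] up in tool [ 0.   -0.49 -0.87]
0 shift [0.0006 0.0048 0.0099]
1 shift [0.0006 0.0048 0.0099]
2 shift [0.0006 0.0048 0.0099]
tcp [534.9 -15.3  41. ] px [[323.4 164. ]]
cols 300 360
150 ##**++-.:--::---:....:===+++++++++++++++++++*******-:.::::..
151 ###*+++-:--:.----:...:===+++++++++++++++++++******#+:::::::.
152 ####*+++-:--::---:...-==++++++++++++++++++********+#=:::::..
153 ####*+++-.:--.:---:..====++++++++++++++++**********+=:.:::.:
154 #####*+++-.--:.----::=====++++++++++++++++*********+#=:.::::
155 #####*++++::--:------=====+++++++++++++++**********+#=:.::.:
156 #####**+++-::---------===+=++++++++++++++**********+#=::::..
157 ######*++++++=-=------====++++++++++++++***********+#=:.::.:
158 ###
[... 1112 characters left out ...]
.................................................:
176 #-..........................................................
177 +:..........................................................
178 #=..........................................................
179 #+:.........................................................
180 *#=.........................................................
181 *#=.........................................................
182 *#=.........................................................
183 *#+:........................................................
184 *#+:........................................................
185 *#=:........................................................
```

```bash
python3 -m handwheel '[[[0,0,0],[0,0.005,0.01],1],[[0,0,0],[0,0.005,0.01],1],[[0,0,0],[0,0.0025,0.005],1],[[0,0,0],[0,0.0015,0.003],1],[[0,0,0],[0,0,0],1]]'
python3 -m handwheel '[[[0,0,0],[0,0,0],1],[[0,0,0],[0,0,0],1]]'
python3 back.py '[533,-13.5,8]' 3|head -1
```

```text
clock: 17.73
eef_pos: [533.3, -15.6, 8.8]
tool_rot: [-2.634, 0.0, 1.548]
force: [-0.1, 0.4, -1.4]
width: 1.0
gripper_force: 55.8
clock: 17.9
eef_pos: [534.2, -15.7, 9.8]
tool_rot: [-2.636, 0.0, 1.548]
force: [0.5, -0.8, -0.9]
width: 1.4
gripper_force: 55.8
pos [534.2 -15.7   9.8] q [-0.13  1.03  0.23  1.45 -0.2   1.2   0.14] rotvec deg [ 0.  -0.  -0.1] per row [ 0.01 -0.01 -0.03] up in tool [-0.   -0.48 -0.87]
```

```bash
python3 -m handwheel '[[[0,0,0],[0,0.0007,0.0013],1],[[0,0,0],[0,0.0005,0.001],1],[[0,0,0],[0,0,0],1]]'
python3 -m handwheel '[[[0,0,0],[0,0.0005,0.0008],1],[[0,0,0],[0,0,0],1]]'
python3 -m handwheel '[[[0,0,0],[0,0.0003,0.0006],1],[[0,0,0],[0,0,0],1]]'
```

```text
clock: 18.15
eef_pos: [534.2, -15.7, 7.2]
tool_rot: [-2.636, 0.0, 1.548]
force: [0.3, 0.1, -0.2]
width: 0.9
gripper_force: 56.0
clock: 18.32
eef_pos: [534.4, -15.7, 6.7]
tool_rot: [-2.636, 0.0, 1.548]
force: [0.4, -0.2, 3.7]
width: 1.1
gripper_force: 56.5
clock: 18.48
eef_pos: [534.6, -15.7, 6.5]
tool_rot: [-2.636, 0.0, 1.548]
force: [1.7, 0.4, 6.9]
width: 0.8
gripper_force: 57.1
```

```bash
python3 -m handwheel '[[[0,0,0],[0,0,0],0.9],[[0,0,0],[0,0,0],0.8],[[0,0,0],[0,0,0],0.7],[[0,0,0],[0,0,0],0.7],[[0,0,0],[0,0,0],0.7]]'
python3 -m handwheel '[[[0,0,0],[0,0,-0.01],0.7],[[0,0,0],[0,0,-0.015],0.7],[[0,0,0],[0,0,-0.03],0.7],[[0,0,0],[0,0,-0.04],0.7],[[0,0,0],[0,0,-0.03],0.7]]'
python3 asc.py side 150 186 305 362; python3 go.py '[541,264,66]'
python3 - <<'E'
from h import *;from cell import ctrl
# green/red/dark at dispenser unchanged? knob cap dark blob top in both views
for n,(r0,r1,c0,c1) in(('scene',(178,216,240,266)),('side',(218,255,278,304))):
    im=ctrl.get_image(n);g=im['pixels'].max(2)[r0:r1,c0:c1];print(n)
    for i,r in enumerate(g):print(r0+i,''.join('#' if v<32 else '+' if v<60 else '.' for v in r))
E
```

```text
clock: 18.9
eef_pos: [533.6, -15.7, 5.2]
tool_rot: [-2.635, 0.0, 1.548]
force: [-0.8, 0.7, -1.0]
width: 25.4
gripper_force: 0.0
clock: 19.32
eef_pos: [596.2, -17.2, 117.6]
tool_rot: [-2.637, 0.001, 1.548]
force: [0.7, 0.1, -0.5]
width: 25.4
gripper_force: 0.0
tcp [596.2 -17.2 117.6] px [[297.  134.3]]
cols 305 362
150 +++++++++++++++=====+=--==:...::::::::::.::..::::::::...:
151 +++++++++++++++===++++=--=+-..:::::::::::::::..::::::..::
152 +++++++++++++++===++++=--==:...::.::::::::::.::.:.:::::..
153 ++++++++++++++++==+++++=--==:..:.:::::::::.::::::.::::::.
154 *+++++++++++++++==++++++=-==+-::::::::::::::..:::..:::::.
155 *+++++++++++++++++++++++==**+****+=-:::::::::.:::::..::..
156 #*++++++++++++++++++=+*++=+++++++++#**=-:::::::.::::..:::
157 #**+++++++++++++++=+===+++++++++++++++#*=:::.:::::..:::..
158 ##*+++++++++++++=+==++++++++++++++++++++**=:::.:::.:..:::
159 ##*++++++++++++*+=+++++++++++++++++++++**+#+-:::::::...:.
160 ###*++++++++==+=++++++++++++++++++++++++**+**-::::.::::::
161 ###*++++++++=+=====+++++++++++++++++++++*****#-:..:::.:::
162 ####*++++++=*+=====+++++++++++++++++
[... 3237 characters left out ...]
.+++++++..........
233 .........+++++++..........
234 .........+++++++..........
235 ..........++++++..........
236 ..........++++++..........
237 ..........++++++..........
238 ..........++++++..........
239 ...........+++++.........+
240 ...........+++++.......+++
241 ...........+++++....++++++
242 ...........+++++...+++++++
243 ...........++++++..+++++++
244 ...........++++++...++++++
245 ...........++++++...++++++
246 ...........++++++....+++++
247 ...+++.....+++++.....+++++
248 ++.+++................++++
249 +.+++++...............++++
250 ++++.++................+++
251 ++++++++..............++++
252 +..+++.+.............+++++
253 ++..++.++.........+++++.++
254 +++++++++......++.++++++++
```

```bash
python3 -m handwheel '[[[-5.7,0,0],[0,-0.009,-0.017],0.5],[[-5.7,0,0],[0,-0.008,-0.018],0.5],[[-5.7,0,0],[0,-0.005,-0.019],0.5],[[-5.7,0,0],[0,-0.003,-0.019],0.5],[[-5.6,0,0],[0,-0.002,-0.02],0.5]]'
python3 -m handwheel '[[[0,0,-4],[0.03,0.004,0],0.5],[[0,0,-4],[0.03,0,0],0.5],[[0,0,-4],[0.03,0,0],0.5],[[0,0,-4],[0.03,0,0],0.5],[[0,0,-4],[0.03,0,0],0.5]]'
python3 -m handwheel '[[[0,0,-4],[0.03,0,0],0.5],[[0,0,-4],[0.03,0,0],0.5],[[0,0,-4],[0.03,-0.005,0],0.5],[[0,0,-4],[0.02,-0.005,0],0.5],[[0,0,0],[0,0,0],0.5]]'
python3 go.py '[541,265,200]'
```

```text
clock: 19.88
eef_pos: [595.9, -17.1, 213.0]
tool_rot: [-3.134, 0.0, 1.548]
force: [0.4, -0.1, 0.5]
width: 42.9
gripper_force: 0.0
clock: 20.3
eef_pos: [582.1, 132.3, 212.0]
tool_rot: [-3.13, -0.004, 1.901]
force: [0.1, 0.3, 0.7]
width: 42.7
gripper_force: 0.0
clock: 20.72
eef_pos: [524.7, 231.0, 212.5]
tool_rot: [-3.13, -0.01, 2.188]
force: [-0.2, 0.8, -0.4]
width: 42.7
gripper_force: 0.0
pos [524.7 231.  212.5] z [-0.016  0.002 -1.   ] y [ 0.816  0.579 -0.012] q [-0.52  0.52  0.09  1.72 -0.07  0.92  0.22]
shift m [0.0182 0.0331 0.0123]
```

```bash
python3 -m handwheel '[[[0,-5,0],[0.009,0.016,0],0.5],[[0,-5,0],[0.009,0.016,0],0.5],[[0,0,0],[0,0,0],0.5],[[0,0,0],[0,0,0],0.5]]'
python3 go.py '[544.8,259.5,50]'
python3 - <<'E'
from h import *;from cell import ctrl
s=ctrl.read_state();T=toolT(s);print(T[:3,0].round(3),T[:3,2].round(3))
im=ctrl.get_image('wrist');TW=T@im['T_tool_cam']
for r in((541,265,106),(543,263,106)):print('expect knob top',proj(im,r,TW).round(1))
print('tip px',proj(im,T[:3,3]-19.5*T[:3,2],TW).round(1))
c=proj(im,(541,265,106),TW)[0].astype(int);g=im['pixels'].max(2)
print(c[0]-50)
for r in range(c[1]-24,c[1]+40,2):print(r,''.join('#' if v<32 else '+' if v<60 else '.' if v<130 else ' ' for v in g[r,c[0]-50:c[0]+50]) if 0<=r<400 else '')
E
```

```text
clock: 21.05
eef_pos: [544.0, 262.1, 211.3]
tool_rot: [-3.131, 0.168, 2.185]
force: [-0.3, -0.8, -0.1]
width: 42.8
gripper_force: 0.0
pos [544.  262.1 211.3] z [ 0.087 -0.143 -0.986] y [ 0.819  0.574 -0.011] q [-0.72  0.57  0.19  1.67  0.08  0.92  0.01]
shift m [0.0244 0.001  0.1594]
[-0.568  0.806 -0.167] [ 0.087 -0.143 -0.986]
expect knob top [[323.  166.5]]
expect knob top [[323.6 169.7]]
tip px [[323.  264.5]]
272
142 ....++++...+++++++++++++++++++++++++++   ....+++++++++++.       ++..................................
144 ...+.+++++..++++++++++++++++++++++++++  ....+++++++++++++.      ++..................................
146 +....++.+...++++++++++++++++++++++++++   ...+++++++++++++.      +...................................
148 +........+++++++++++++++++++++++++++++    .++++++++++.+++.      +...................................
150 +.++++++++++++++++++++++++++++++++++++    .++++.+...+.++++.     +...................................
152 ++++++++++++++++++++++++++++++++++++++     +++++..+....++.      +...................................
154 +++++++++++++++++++++++++++++++++.++++     #
[... 1880 characters left out ...]
                                                  ............    
192        ..........++.                                                                ............    
194        ..........++.                                                                ....            
196                                                                                                     
198                                                                                                     
200                                                                                                     
202                                                                                                     
204
```

```bash
python3 -m handwheel '[[[0,0,0],[0.012,0.001,0.025],0.5],[[0,0,0],[0.0124,0,0.03],0.5],[[0,0,0],[0,0,0.03],0.5],[[0,0,0],[0,0,0.025],0.5],[[0,0,0],[0,0,0.02],0.5]]'
python3 -m handwheel '[[[0,0,0],[0,0,0.015],0.5],[[0,0,0],[0,0,0.01],0.5],[[0,0,0],[0,0,0],0.5],[[0,0,0],[0,0,0],0.5]]'
python3 go.py '[544.8,259.5,50]'
```

```text
clock: 21.52
eef_pos: [544.2, 257.2, 78.3]
tool_rot: [-3.129, 0.17, 2.175]
force: [0.6, -0.4, 1.0]
width: 42.6
gripper_force: 0.0
clock: 21.85
eef_pos: [547.1, 255.9, 55.6]
tool_rot: [-3.132, 0.169, 2.176]
force: [0.2, 0.7, 0.9]
width: 42.7
gripper_force: 0.0
pos [547.1 255.9  55.6] z [ 0.088 -0.144 -0.986] y [ 0.823  0.568 -0.009] q [-0.7   0.77  0.18  1.79  0.08  0.59 -0.03]
shift m [0.0051 0.0002 0.0048]
```

```bash
python3 -m handwheel '[[[0,0,0],[0.004,0,0.004],0.6],[[0,0,0],[0,0,0],0.7],[[0,0,0],[0,0,0],0.8],[[0,0,0],[0,0,0],0.9],[[0,0,0],[0,0,0],1]]'
python3 -m handwheel '[[[0,0,0],[0,0,0],1],[[0,0,0],[0,0,0],1],[[0,0,0],[0,0,0],1]]'
python3 go.py '[544.8,259.5,50]'
```

```text
clock: 22.27
eef_pos: [543.0, 259.9, 51.4]
tool_rot: [-3.13, 0.168, 2.179]
force: [-5.6, -1.3, 5.3]
width: 15.0
gripper_force: 58.2
clock: 22.52
eef_pos: [543.0, 259.9, 51.4]
tool_rot: [-3.13, 0.168, 2.179]
force: [-5.6, -1.3, 4.6]
width: 14.7
gripper_force: 58.2
pos [543.  259.9  51.4] z [ 0.086 -0.144 -0.986] y [ 0.822  0.569 -0.011] q [-0.71  0.78  0.18  1.79  0.08  0.59 -0.04]
shift m [-0.0011  0.0013  0.0016]
```

```bash
python3 -m handwheel '[[[0,0,0],[0.004,0,-0.0007],1],[[0,0,0],[0.008,0,-0.0013],1],[[0,0,0],[0.008,0,-0.0013],1],[[0,0,0],[0.008,0,-0.0013],1],[[0,0,0],[0.008,0,-0.0013],1]]'
python3 -m handwheel '[[[0,0,0],[0.008,0,-0.0013],1],[[0,0,0],[0.006,0,-0.001],1],[[0,0,0],[0.003,0,-0.0005],1],[[0,0,0],[0,0,0],1],[[0,0,0],[0,0,0],1]]'
python3 - <<'E'
from h import *;from cell import ctrl
s=ctrl.read_state();d=s['eef_pos']-[543,259.9,51.4];print(d.round(1),np.hypot(*d[:2]).round(1))
for n in('scene','side'):
    im=ctrl.get_image(n);p=im['pixels'].astype(int)
    # frame front edge world and expected positions
    w=(slice(140,240),slice(220,330)) if n=='scene' else (slice(170,275),slice(220,320))
    for nm,m in(('green',(p[...,1]-p[...,0]>25)&(p[...,1]-p[...,2]>10)),('red',(p[...,0]-p[...,1]>60)&(p[...,0]-p[...,2]>60))):
        k=np.zeros_like(m);k[w]=1;N,l,st,ce=cv2.connectedComponentsWithStats((m&k).astype(np.uint8),connectivity=8);print(n,nm,[(ce[i].round(1).tolist(),plane(im,ce[i],54)[0,:2].round().tolist(),int(st[i,4])) for i in range(1,N) if st[i,4]>2])
E
```

```text
clock: 22.93
eef_pos: [524.0, 286.2, 51.4]
tool_rot: [-3.129, 0.173, 2.176]
force: [-1.1, -8.0, 5.7]
width: 14.9
gripper_force: 58.5
clock: 23.35
eef_pos: [514.3, 299.4, 51.4]
tool_rot: [-3.128, 0.174, 2.176]
force: [-1.3, -10.4, 5.0]
width: 14.8
gripper_force: 58.6
[-28.7  39.5  -0. ] 48.9
scene green [([268.7, 189.6], [570.0, 224.0], 55)]
scene red []
side green []
side red []
```

```bash
python3 -m handwheel '[[[0,0,0],[0.004,0,-0.0007],1],[[0,0,0],[0.003,0,-0.0004],1],[[0,0,0],[0,0,0],1],[[0,0,0],[0,0,0],1],[[0,0,0],[0,0,0],1]]'
python3 -m handwheel '[[[0,0,0],[0,0,0],1],[[0,0,0],[0,0,0],1],[[0,0,0],[0,0,0],1],[[0,0,0],[0,0,0],1],[[0,0,0],[0,0,0],1]]'
cat > chk.py <<'E'
from h import *;from cell import ctrl
s=ctrl.read_state();d=s['eef_pos']-[543,259.9,51.4];print(d.round(1),np.hypot(*d[:2]).round(1))
u=np.array([-.574,.819])
for n in('scene','side'):
    im=ctrl.get_image(n);p=im['pixels'].astype(int)
    w=(slice(140,240),slice(220,330)) if n=='scene' else (slice(170,275),slice(220,320))
    for nm,m in(('green',(p[...,1]-p[...,0]>15)&(p[...,1]-p[...,2]>8)),('red',(p[...,0]-p[...,1]>40)&(p[...,0]-p[...,2]>40)),('brown',(p[...,0]-p[...,2]>20)&(p[...,1]-p[...,2]>5))):
        k=np.zeros_like(m);k[w]=1;N,l,st,ce=cv2.connectedComponentsWithStats((m&k).astype(np.uint8),connectivity=8)
        for i in range(1,N):
            if st[i,4]>3:
                q=np.argwhere(l==i)[:,::-1];a=(plane(im,q,54)[:,:2]-[604,176])@u;print(n,nm,ce[i].round(1).tolist(),int(st[i,4]),'ahead of axis',a.min().round(),a.max().round())
E
python3 chk.py
```

```text
clock: 23.87
eef_pos: [510.5, 304.5, 51.3]
tool_rot: [-3.128, 0.174, 2.175]
force: [-1.1, -9.6, 7.3]
width: 15.0
gripper_force: 58.6
clock: 24.28
eef_pos: [510.6, 304.5, 51.3]
tool_rot: [-3.128, 0.174, 2.175]
force: [-1.4, -10.5, 7.3]
width: 15.1
gripper_force: 58.6
[-32.4  44.6  -0.1] 55.1
scene green [267.7, 190.9] 173 ahead of axis 56.0 68.0
scene brown [223.7, 142.4] 14 ahead of axis -17.0 -2.0
scene brown [288.5, 180.3] 6 ahead of axis 19.0 23.0
side green [271.0, 232.4] 28 ahead of axis 53.0 62.0
side brown [230.9, 172.3] 139 ahead of axis -182.0 -151.0
side brown [280.5, 193.8] 68 ahead of axis -90.0 -7.0
```

Run:
```python
from h import *;from cell import ctrl
for n,(r0,r1,c0,c1) in(('side',(180,214,250,304)),('scene',(140,172,256,316))):
    p=ctrl.get_image(n)['pixels'].astype(int)[r0:r1,c0:c1];d=p[...,0]-p[...,2];v=p.max(2)
    print(n,c0)
    for i in range(len(d)):print(r0+i,''.join('B' if d[i,j]>30 else 'b' if d[i,j]>15 else '#' if v[i,j]<45 else '+' if v[i,j]<110 else '.' for j in range(d.shape[1])))
    m=d>20
    if m.any():print(p[m].mean(0))
```

```text
side 250
180 ..........................bbbbbbb+b+bbbb++++++++++++++
181 .........................bbbbbbbb+b++bb+++++++++++++++
182 .........................bbbbbbb+bb+b+bb++++++###+++++
183 .........................bbbbbbb+b+b+bbb+++++######+++
184 .........................Bbbbbbb+bb+++b+++++##+#####++
185 .........................bbbbbbbb+bb+++b++++########++
186 .........................bbbbbbbbbb+b+bb++++########++
187 .........................bbbbbb+bbbbbb+++++++#++###+++
188 .........................bbbbbbbb+bb+bbb+++++#++###+++
189 .........................bbbbbbbb+b+bb+b+++++#++##++++
190 ..........................bbbbbb++++bbbbbb+++++##+++++
191 ..........................bBb.bb+bbb++bbbbb+++##++++++
192 ..........................bbbbbb+bbbb+bbbbb+b+++++b++b
193 ...........................bbbbbbbb++bbbbbbbbb+b++b+b+
194 ............................Bbbbb+bbb+b+bb++++b+bbbbbb
195 ...................++.++.+..bbbbbbbbbb+bbb+b+bb+b+b+bb
196 ................+.+..++++++..bbbb+b+bb+bbbb+b+bbb++b+b
197 ..............++++.++..++++.+bbbbbbb+bbbbbbbbb++bb++bb
198 ............+++++++.+++++
[... 2345 characters left out ...]
....++++++++...++#++++++++++++++..................
162 ..............+++++++...++####++++++++++++..................
163 ..............+++++++..++++++++++++++++++...................
164 ...............+++++...++++....++++++++........+............
165 ...............++...........................+++.............
166 .........................................++++++.............
167 ..........+........................++++++++++++.............
168 .........++++++++..++............+++++++++++++..............
169 ........+++++++++++++++++++++++++++++++++++++...............
170 .......+++++++++++++++++++++++++++++++++++++................
171 ........++++++++++++++++++++++++++++++++++++................
```

```bash
python3 -m handwheel '[[[0,0,0],[0,0,0],1],[[0,0,0],[0,0,0],1],[[0,0,0],[0,0,0],1],[[0,0,0],[0,0,0],1],[[0,0,0],[0,0,0],1]]'
python3 -c "
from cell import ctrl
print(ctrl.finish_job())"
```

```text
clock: 24.9
eef_pos: [510.6, 304.5, 51.3]
tool_rot: [-3.128, 0.174, 2.175]
force: [-1.3, -10.6, 6.4]
width: 15.2
gripper_force: 58.6
the job is handed in; nothing more can be done
None
```

I handed the job in at about 25 s, and it returned no verdict: the nuts were tipped into the funnel, the empty bowl is back upright on the counter, and the gate is held about 55 mm out with green and no red showing; the funnel is empty, but I could not see the four nuts in the small bowl.

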